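# Tighten the sight-glass cover of a vacuum tank in cross order

## Task

The glass window on top of the little stainless vacuum tank has just been refitted and its four domed nuts are only on by hand: take the larger of the two T-handled socket wrenches from the stand and tighten them clockwise in cross order, the nut opposite always following, so that the glass is clamped evenly. Make a first pass of about a tenth of a turn on each nut, then a second pass, again in cross order, bringing each nut up to its firm stop. Finish by standing the wrench back upright in the pocket it came from; do not knock the glass, touch the tank or its nuts with your fingers, or disturb the other things on the table.

Things in the scene. Friction and masses are not known exactly. Their poses are not given: they have to be found in the camera images.
- wrench_grip (a point): The larger T-handled socket wrench (loose, about 0.4 kg): centre of its black plastic handle bar, which is 100 mm long along this frame's x, 16 mm wide along y and 24 mm high, with flat upright sides. z is the wrench's axis, upwards. Below it a 12 mm steel shaft and a socket about 39 mm across outside. At the start the wrench stands upright in either pocket of the stand.
- wrench_mouth (a point): Centre of the open lower end of the same wrench's socket, 123 mm straight below the handle's centre; same axes. The six-sided opening is 25.8 mm across flats (about 8 degrees of play either way on a nut) and deeper than a nut is tall, so when fully on, this end rests on the washer. Two of its corners lie along the handle's x axis.
- small_wrench_grip (a point): The smaller T-handled wrench, which does not fit the nuts and stays in the other pocket: centre of its handle bar, 76 mm long (x), 16 mm wide, 24 mm high; 108 mm above its lower end, socket only 24 mm across.
- stand: Fixed tool stand, a matt metal block 190 mm (x) by 74 mm (y) by 48 mm high; origin under its centre. Two square pockets 50 mm wide and 30 mm deep at x = -55 mm and x = +55 mm.
- tank: Squat stainless tank 240 mm across on three feet, fixed to the table, origin under its centre on the table, z up. Its x axis points along the outlet pipe with a valve, which reaches 240 mm from the centre and 90 mm high (a dial gauge on it 130 mm high). On top a 165 mm round metal cover ring, upper face 113 mm high, with four nuts on a 125 mm circle.
- glass: The 65 mm round window in the middle of the cover ring, origin under its centre, its face 9 mm below the ring's upper face.
- nut1 (a joint): Tightening angle of nut 1 in rad, growing clockwise seen from above: -0.6 to 1.2; starts loose between 0 and 0.12, 1.2 is the firm stop (cover hard down, nut tight). It says nothing about how the six flats lie: that differs from nut to nut and must be felt or seen. Turning it either way takes about 0.26 N m, at the stop it turns no further; a nut stays where it is left.
- nut2 (a joint): Tightening angle of nut 2 in rad, growing clockwise seen from above: -0.6 to 1.2; starts loose between 0 and 0.12, 1.2 is the firm stop (cover hard down, nut tight). It says nothing about how the six flats lie: that differs from nut to nut and must be felt or seen. Turning it either way takes about 0.26 N m, at the stop it turns no further; a nut stays where it is left.
- nut3 (a joint): Tightening angle of nut 3 in rad, growing clockwise seen from above: -0.6 to 1.2; starts loose between 0 and 0.12, 1.2 is the firm stop (cover hard down, nut tight). It says nothing about how the six flats lie: that differs from nut to nut and must be felt or seen. Turning it either way takes about 0.26 N m, at the stop it turns no further; a nut stays where it is left.
- nut4 (a joint): Tightening angle of nut 4 in rad, growing clockwise seen from above: -0.6 to 1.2; starts loose between 0 and 0.12, 1.2 is the firm stop (cover hard down, nut tight). It says nothing about how the six flats lie: that differs from nut to nut and must be felt or seen. Turning it either way takes about 0.26 N m, at the stop it turns no further; a nut stays where it is left.
- seat1 (a point): Centre of the underside of nut 1, on its washer; fixed to the tank, does not turn with the nut. Numbers 1, 2, 3, 4 run round the ring a quarter turn apart, counter-clockwise seen from above, so 1 is opposite 3 and 2 opposite 4. The nut is a steel domed cap nut standing up from here: hexagon 24 mm across flats, 11.5 mm high, then a round dome up to 28 mm.
- seat2 (a point): Centre of the underside of nut 2, on its washer; fixed to the tank, does not turn with the nut. Numbers 1, 2, 3, 4 run round the ring a quarter turn apart, counter-clockwise seen from above, so 1 is opposite 3 and 2 opposite 4. The nut is a steel domed cap nut standing up from here: hexagon 24 mm across flats, 11.5 mm high, then a round dome up to 28 mm.
- seat3 (a point): Centre of the underside of nut 3, on its washer; fixed to the tank, does not turn with the nut. Numbers 1, 2, 3, 4 run round the ring a quarter turn apart, counter-clockwise seen from above, so 1 is opposite 3 and 2 opposite 4. The nut is a steel domed cap nut standing up from here: hexagon 24 mm across flats, 11.5 mm high, then a round dome up to 28 mm.
- seat4 (a point): Centre of the underside of nut 4, on its washer; fixed to the tank, does not turn with the nut. Numbers 1, 2, 3, 4 run round the ring a quarter turn apart, counter-clockwise seen from above, so 1 is opposite 3 and 2 opposite 4. The nut is a steel domed cap nut standing up from here: hexagon 24 mm across flats, 11.5 mm high, then a round dome up to 28 mm.
- spare_gasket: Bystander: flat black rubber ring 100 mm across, 4 mm thick, lying on the table; origin under its centre.
- spanner: Bystander: flat open-ended spanner lying on the table; origin under it.
- spare_nut: Bystander: spare domed nut standing on the table, 30 mm high; origin under its centre.
- jar1: Bystander: closed glass jar 68 mm across, 95 mm high; origin under its centre.
- jar2: Bystander: closed glass jar 68 mm across, 95 mm high; origin under its centre.
- bowl: Bystander: steel bowl 130 mm across, 50 mm high; origin under its centre.
- brush: Bystander: green-handled brush lying on the table; origin under it.
- wrench: The larger wrench as a whole; its origin is the centre of the socket's open lower end, axes as wrench_mouth.
There are look-alikes about, which are no part of the job. What is shaped like the wrench but red is not meant.

How it is judged:
On the way, in this order (a step that is already met when the one before it is completed fails the run):
1. first pass: one nut is turned on by a first part (past 0.25 rad) while the other three are still untouched (below 0.18 rad) (((value of joint nut1 above 0.25 rad and value of joint each of nut2, nut3, nut4 below 0.18 rad) or (value of joint nut2 above 0.25 rad and value of joint each of nut1, nut3, nut4 below 0.18 rad) or (value of joint nut3 above 0.25 rad and value of joint each of nut1, nut2, nut4 below 0.18 rad) or (value of joint nut4 above 0.25 rad and value of joint each of nut1, nut2, nut3 below 0.18 rad))), for 0.1 s.
2. first pass: the nut opposite follows (both past 0.25 rad), the other pair still untouched (((value of joint each of nut1, nut3 above 0.25 rad and value of joint each of nut2, nut4 below 0.18 rad) or (value of joint each of nut2, nut4 above 0.25 rad and value of joint each of nut1, nut3 below 0.18 rad))), for 0.1 s.
3. first pass complete: all four nuts past 0.25 rad and none beyond 0.95 rad (value of joint nut1 between 0.25 and 0.95 rad and value of joint nut2 between 0.25 and 0.95 rad and value of joint nut3 between 0.25 and 0.95 rad and value of joint nut4 between 0.25 and 0.95 rad), for 0.1 s.
4. second pass: one nut is up to its stop (past 1.10 rad) while the other three are still below 1.00 rad (((value of joint nut1 above 1.1 rad and value of joint each of nut2, nut3, nut4 below 1 rad) or (value of joint nut2 above 1.1 rad and value of joint each of nut1, nut3, nut4 below 1 rad) or (value of joint nut3 above 1.1 rad and value of joint each of nut1, nut2, nut4 below 1 rad) or (value of joint nut4 above 1.1 rad and value of joint each of nut1, nut2, nut3 below 1 rad))), for 0.1 s.
5. second pass: the nut opposite follows to its stop, the other pair still below 1.00 rad (((value of joint each of nut1, nut3 above 1.1 rad and value of joint each of nut2, nut4 below 1 rad) or (value of joint each of nut2, nut4 above 1.1 rad and value of joint each of nut1, nut3 below 1 rad))), for 0.1 s.
6. second pass complete: all four nuts at their stops (past 1.10 rad) (value of joint each of nut1, nut2, nut3, nut4 above 1.1 rad), for 0.1 s.
At the end, for the whole second after the job is handed in: All four nuts are at their stops (past 1.10 of 1.2 rad) and the larger wrench stands upright (within 0.1 rad) in the pocket it came from, its handle within 15 mm of where it was (all of step 6 and distance of wrench_grip from where it was at the start of the episode below 0.015 m and angle between wrench_grip's own z axis and vertical below 0.1 rad); the robot touches nothing.
It fails at once if a nut is taken towards its stop (past 1.00 rad) while another is still loose (below 0.25 rad) (value of joint any of nut1, nut2, nut3, nut4 above 1 rad and value of joint any of nut1, nut2, nut3, nut4 below 0.25 rad).
It fails at once if the wrench knocks or presses the glass (over 8 N) (contact force between wrench and glass above 8 N).
It fails at once if the fingers press on the tank, its cover or its nuts (over 3 N) (contact force between the fingers and tank above 3 N).
It fails at once if another thing on the table is moved by more than 25 mm (distance of any of small_wrench_grip, spare_gasket, spanner, spare_nut, jar1, jar2, bowl, brush from where it was at the start of the episode above 0.025 m).
It also fails if it takes over 72 s, if anything falls off the work surface, if the arm or the gripper's body presses on something with over 40 N, if the wrist force passes 120 N, or if a joint passes its speed limit or range.

## Robot

A 6-joint arm with a two-finger parallel gripper is mounted at the origin on the work surface. World frame = base frame: x ahead of the robot, y to its left, z up, the work surface at z = 0. Lengths are in m, angles in rad, forces in N, time in s.
With the tool pointing down it reaches from about 0.35 to 0.775 m from the base axis. Payload 5.5 kg.
Tool frame: the origin (TCP) lies midway between the tips of the shut fingers; the grasp point (between the pads) lies 19 mm behind it (grip_depth is the distance from the TCP to the grasp point, in m); z points along the fingers, y is the direction in which the jaws open and shut (so a half turn about z gives the same grasp; the last joint's range is limited). The gripper opens to 85 mm and grips with 20 to 120 N. Pads are 22 mm wide; open, the fingers measure 114 mm over their backs; the gripper's body (76 mm by 85 mm) begins 54 mm behind the grasp point. The pads swing forward as they close: fully open they stand 13 mm farther back than shut.
Start: joints at [1.144, 0.313, 0.046, 1.304, 0, 1.431], TCP at [0.163, 0.552, 0.231] pointing down, gripper open.
Joint ranges: [-2.76, 2.76], [-0.86, 1.69], [-1.03, 1.26], [-2.2, 2.34], [-1.47, 1.5], [-3.14, 3.14]. Speed limits (rad/s): [2.57, 2.57, 3.14, 3.14, 3.14, 3.14].

## Interface

Orientations are given as a rotation vector (axis times angle).
In Python, from station import * gives the robot as it stands.
- The arm moves only by the tool apply_moves, never from a script. Its argument "increments" is a list of rows, each a list of 3 entries, a list of its own where there are three numbers: the closure in counts, from 0 (fully open) to 255 (shut), then the shift along the tool's x, y, z normalised to -1 to 1, where 1 is 50 mm, then the turn, a rotation vector about the tool's x, y, z normalised to -1 to 1, where 1 is 90 degrees. In form: [[jaw, [x, y, z], [ax, ay, az]], ...]. A call has 1 to 5 rows; each row shifts and turns the commanded pose from where the row before left it, along the tool's axes as they then stand; what a row does not reach is not made up. A row lasts 1/12 s, in which the tool goes at most 41.7 mm and 7.16 degrees, less where a joint would pass 70% of its speed; a pose out of reach is approached as far as the arm can. A call with a number of a shift or a turn outside -1 to 1 is refused whole. A call with a gripper value outside its range is refused whole. The fingers move at their own pace and stop on an object; the grip force is fixed at half the most. Time passes only in rows, so rows that do not move let the fingers close. It gives the time, the measured TCP pose, the force and the opening at its end, in the units of the state.
- get_obs(): the state, without advancing time (a new reading comes with each control period).
- camera(name): name is "scene" or "top" or "wrist"; returns a dict with "img" (400x640x3 uint8, red, green, blue), "range_z" (400x640 float32, m along the optical axis (not along the pixel's ray), 0 where there is no reading), "mtx" (3x3 intrinsics, pixels), "k1" (the pictures are not rectified: a ray, as slopes to the right and down, at radius r is drawn at 1 + k1 r^2 times it, then the intrinsics apply), "R" (3x3) and "t" (3): a world point X has camera coordinates R X + t. Camera axes: x right, y down, z forward; pixel columns grow to the right and rows downward; lengths in m; the calibration is good to about 2 mm. A picture is of the moment at which its call begins.
- hand_in(): hands the job in, once; it reports no verdict.
The state is a dict: "t": time; "joint_positions": joint angles; "joint_vel": joint speeds; "joint_efforts": joint torques, N m; "position": TCP position; "orientation": TCP orientation; "wrist_force": force on the tool from outside, world axes, zero at the start; "wrist_torque": the same for the moment, N m; "gripper_width": finger opening in m.
Only numpy, scipy, OpenCV 4.12 (cv2) and the standard library are available. Lean on these libraries where they do the work, as an engineer would, in place of code of your own. Each camera call takes 0.05 s, during which the arm holds its last target.

## Working session

There is one attempt and no reset: what is moved stays moved. The work goes in short steps, Python scripts to look and compute and a tool call to move; the robot and the scene stay as the last step left them, time stands still between calls to the robot, and variables do not carry over. Pictures are saved under pics/ and viewed, and the job is handed in when it is done.

Besides the shell and the picture viewer there is one more tool, called after "Request:" as name([rows], argument=value, ...), one row to a line, values as JSON. apply_moves: Moves the arm, as the interface text tells. Its arguments: {"type":"object","properties":{"increments":{"type":"array"}},"required":["increments"]}

```bash
mkdir -p pics; ls
python3 - <<'E'
from station import *
import cv2,numpy as np
print(get_obs())
for n in ["scene","top","wrist"]:
    c=camera(n); cv2.imwrite(f"pics/{n}0.png",c["img"][:,:,::-1]); np.savez(f"{n}0.npz",**c)
    print(n,c["mtx"].tolist(),c["k1"],c["R"].tolist(),c["t"].tolist(),(c["range_z"]>0).mean())
E
```

```text
pics
{'t': 0.0, 'joint_positions': array([1.14437751e+00, 3.13979683e-01, 4.49372534e-02, 1.30363852e+00,
       3.05066704e-05, 1.43120274e+00]), 'joint_vel': array([ 0.00036667,  0.00107782,  0.00018774,  0.00079666,  0.00044526,
       -0.00020465]), 'joint_efforts': array([-9.32949806e-04, -4.80622566e+01,  2.98537123e+01,  1.93037849e-02,
       -3.23613631e-04, -1.09434328e-07]), 'position': array([0.16244079, 0.55100748, 0.23040364]), 'orientation': array([-4.48921661e-01, -3.10879001e+00,  2.82872142e-03]), 'wrist_force': array([ 0.17315476, -0.17403342, -0.20265345]), 'wrist_torque': array([-0.06441693, -0.0420515 ,  0.01252459]), 'gripper_width': 0.0854756136296633}
scene [[489.25137163468196, 0.0, 319.23305183285186], [0.0, 489.25137163468196, 205.1172297879881], [0.0, 0.0, 1.0]] 0.023243053853688488 [[-0.8685293638417318, 0.49521531699162996, 0.020458102589332523], [0.3410125726179655, 0.6270167363809096, -0.7004001981829454], [-0.3596764788822769, -0.6013416683675861, -0.7134570964141678]] [0.44097526312852503, -0.10698371451869644, 1.5304589421124266] 0.995984375
top [[476.8096585737937, 0.0, 324.3970757924773], [0.0, 476.8096585737937, 197.27171917713005], [0.0, 0.0, 1.0]] -0.01945830264063366 [[0.001919814239281251, -0.9999469167803531, -0.01012313858209139], [-0.9942165561459874, -0.0008216236843174589, -0.10739070918721864], [0.10737669113219611, 0.010270762191139624, -0.9941653572950093]] [-0.011280337564823564, 0.5412493967010129, 1.5011096117954157] 0.9961171875
wrist [[351.28820044526, 0.0, 321.2868583023268], [0.0, 351.28820044526, 197.4885853675261], [0.0, 0.0, 1.0]] 0.020026858632831768 [[0.2827961393004126, 0.9591774720582917, -0.0022182634304260453], [0.9257399046596402, -0.2723308856478852, 0.2623766713010109], [0.2510616906609646, -0.07625264466301182, -0.9649629846084017]] [-0.5741674143658531, -0.03482533024498083, 0.37906945163615463] 0.996203125
```

View pics/scene0.png

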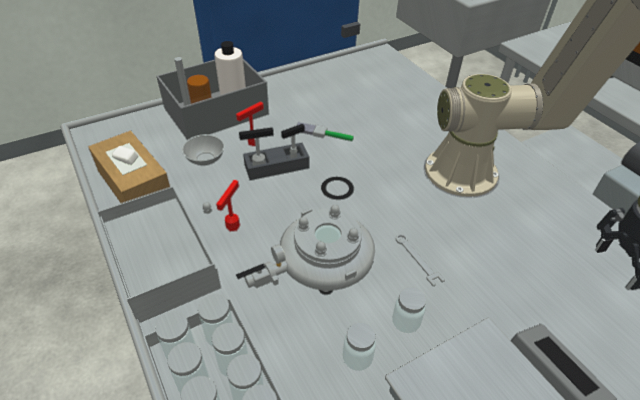

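View pics/top0.png

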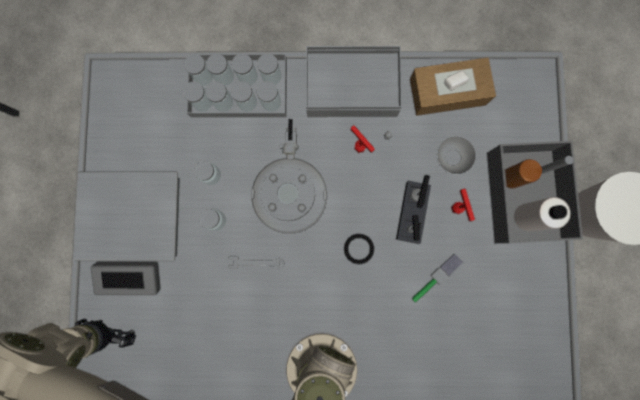

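View pics/wrist0.png

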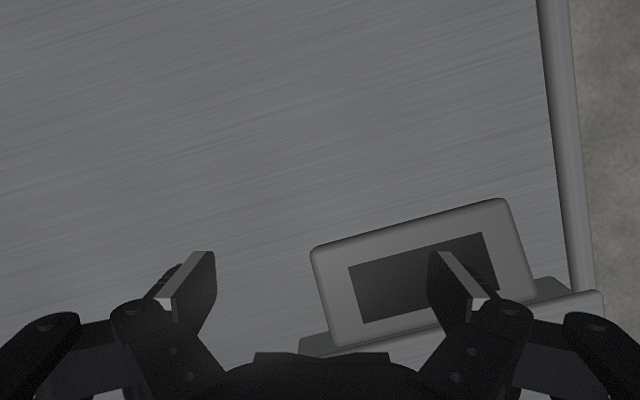

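Candidates for the larger wrench: black handle at top (424,190), black handle at top (416,227), and red T-handles at (361,138) and (462,205), which are excluded. Next, a close crop of the stand and tank.

```bash
cat > h.py <<'E'
import numpy as np,cv2
def ray(c,uv):
    uv=np.atleast_2d(np.asarray(uv,float)); K=c["mtx"]; d=np.stack([(uv[:,0]-K[0,2])/K[0,0],(uv[:,1]-K[1,2])/K[1,1]],1)
    r=d.copy(); k=float(c["k1"])
    for _ in range(10): r=d/(1+k*(r**2).sum(1,keepdims=True))
    D=np.c_[r,np.ones(len(r))]@c["R"]; return -c["R"].T@c["t"],D   # D with cam z=1
def onplane(c,uv,z):
    o,D=ray(c,uv); return o+D*((z-o[2])/D[:,2])[:,None]
def bydepth(c,uv):
    o,D=ray(c,uv); uv=np.atleast_2d(uv); dz=c["range_z"][uv[:,1].astype(int),uv[:,0].astype(int)]; return o+D*dz[:,None]
def cloud(c):
    v,u=np.mgrid[0:400,0:640]; return bydepth(c,np.c_[u.ravel(),v.ravel()]).reshape(400,640,3)
def proj(c,X):
    p=np.atleast_2d(X)@c["R"].T+c["t"]; s=p[:,:2]/p[:,2:]; s=s*(1+float(c["k1"])*(s**2).sum(1,keepdims=True)); return s*[c["mtx"][0,0],c["mtx"][1,1]]+c["mtx"][:2,2]
def crop(c,fn,u0,v0,u1,v1,f):
    cv2.imwrite(fn,cv2.resize(c["img"][v0:v1,u0:u1,::-1],None,fx=f,fy=f,interpolation=cv2.INTER_CUBIC))
E
python3 - <<'E'
from h import *
t=np.load("top0.npz"); s=np.load("scene0.npz")
crop(t,"pics/ts.png",370,150,490,270,5); crop(t,"pics/tt.png",230,110,350,260,4); crop(s,"pics/ss.png",220,90,370,190,5);crop(s,"pics/st.png",260,190,390,300,5)
P=cloud(t); 
for name,b in [("stand",(390,165,440,255)),("tank",(240,150,335,240))]:
    Q=P[b[1]:b[3],b[0]:b[2]]; print(name,np.histogram(Q[...,2],bins=np.arange(-.01,.21,.01)))
E
```

```text
stand (array([1895, 1004,  161,   70,   79,  677,  171,   25,    5,    2,    5,
          1,    7,   18,  144,   91,  112,    0,    0,    0,    0]), array([-0.01,  0.  ,  0.01,  0.02,  0.03,  0.04,  0.05,  0.06,  0.07,
        0.08,  0.09,  0.1 ,  0.11,  0.12,  0.13,  0.14,  0.15,  0.16,
        0.17,  0.18,  0.19,  0.2 ]))
tank (array([2575, 1318,    3,    0,    2,   10,  123,  750, 1220,  141,   87,
        810, 1193,   81,  100,   83,    0,    0,    0,    0,    0]), array([-0.01,  0.  ,  0.01,  0.02,  0.03,  0.04,  0.05,  0.06,  0.07,
        0.08,  0.09,  0.1 ,  0.11,  0.12,  0.13,  0.14,  0.15,  0.16,
        0.17,  0.18,  0.19,  0.2 ]))
```

View pics/ts.png

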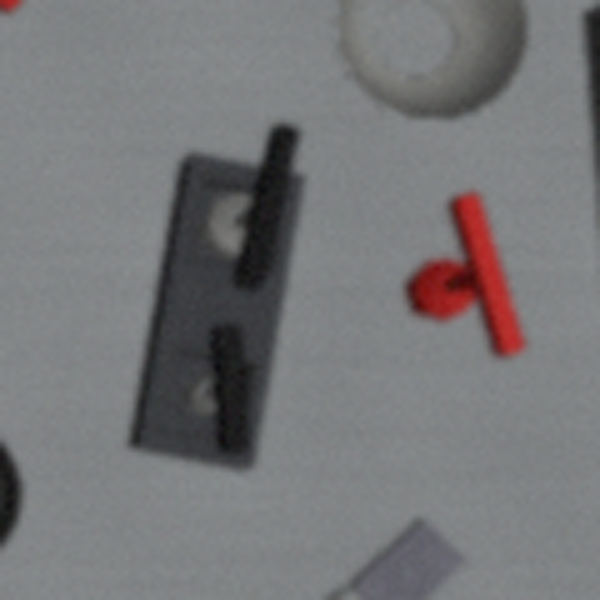

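View pics/ss.png

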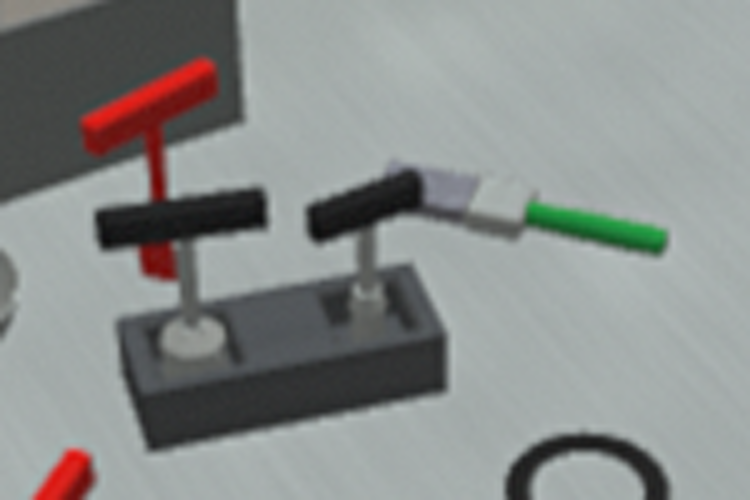

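View pics/tt.png

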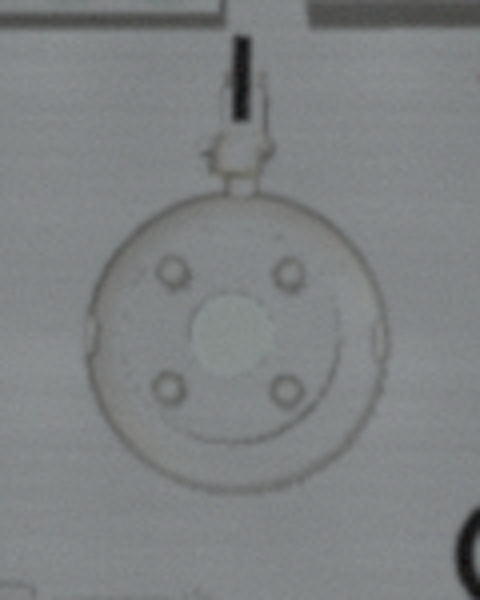

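View pics/st.png

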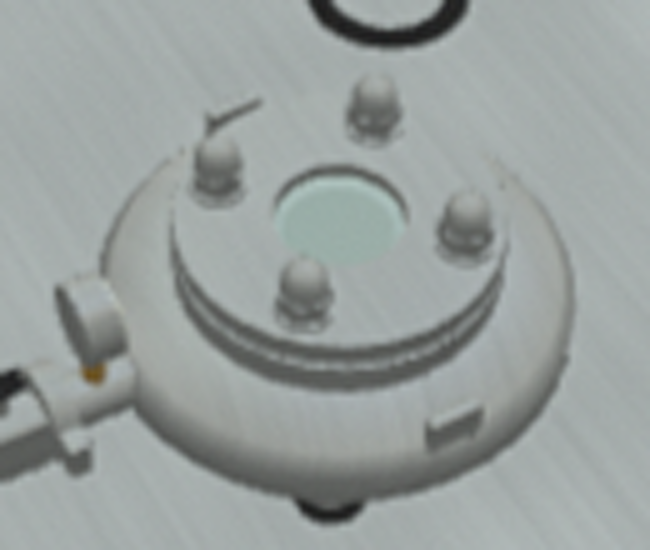

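The larger wrench is the black handle at top (423,191), at the stand's far end. It has a wide socket about 39 mm across. The other, at (416,227), is shorter with a narrow socket. Nuts show in the top picture at about (273,178), (302,178), (272,207) and (301,207).

Run:
```python
from h import *
for n in ["top","scene"]:
    c=np.load(n+"0.npz"); P=cloud(c); z=P[...,2]
    img=c["img"].astype(int); dark=img.max(2)<55
    x,y=P[...,0],P[...,1]
    near=(x>.3)&(x<.75)&(y>-.45)&(y<-.15)
    m=(dark&near&(z>.115)&(z<.17)).astype(np.uint8)
    k,l,st,ce=cv2.connectedComponentsWithStats(m)
    for i in range(1,k):
        if st[i,4]<25: continue
        q=P[l==i]; top=q[:, :2]; r=cv2.minAreaRect((top*1000).astype(np.float32)); print(n,"handle",ce[i],st[i,4],q.mean(0).round(4),np.percentile(q[:,2],95).round(4),r)
    g=(x>.3)&(x<.9)&(abs(y-.1)<.3)
    m=(g&(z>.123)&(z<.16)).astype(np.uint8)
    k,l,st,ce=cv2.connectedComponentsWithStats(m)
    for i in range(1,k):
        if st[i,4]<15: continue
        q=P[l==i]; print(n,"nut?",ce[i].round(1),st[i,4],q.mean(0).round(4),q[:,2].max().round(4))
    # glass by colour
    hsv=cv2.cvtColor(c["img"],cv2.COLOR_RGB2HSV); 
    b=(slice(150,290),slice(240,390))
    m=((img[...,1]-img[...,0])>5)&g&(z>.07)&(z<.13)
    k,l,st,ce=cv2.connectedComponentsWithStats(m.astype(np.uint8))
    i=1+np.argmax(st[1:,4]); e=cv2.minAreaRect(np.argwhere(l==i)[:,::-1].astype(np.float32)); print(n,"glass",e,onplane(c,ce[i],.104),z[l==i].mean())
```

```text
top handle [422.59042553 192.18617021] 188 [ 0.5436 -0.3019  0.1496] 0.1556 ((546.518798828125, -303.7318115234375), (16.55377960205078, 96.37861633300781), 75.6430892944336)
top handle [415.62732919 227.48447205] 161 [ 0.4401 -0.2822  0.1342] 0.1405 ((440.2117919921875, -283.0748291015625), (74.5428695678711, 17.4411563873291), 1.9806129932403564)
top nut? [362.2 138.4] 182 [ 0.7096 -0.1258  0.1326] 0.1412
top nut? [288.5 148.8] 45 [0.6787 0.0978 0.1271] 0.1326
top nut? [272.8 177.7] 55 [0.5886 0.1432 0.1365] 0.1471
top nut? [301.9 178.3] 59 [0.5869 0.056  0.1363] 0.1468
top nut? [271.7 206.8] 54 [0.501  0.1452 0.1367] 0.1479
top nut? [301.1 207.3] 53 [0.4994 0.0576 0.1372] 0.1446
top glass ((287.5, 193.5), (19.0, 19.0), 90.0) [[0.54462139 0.10156683 0.104     ]] 0.10258712814935073
scene handle [292.43670886 130.84177215] 158 [ 0.445  -0.2747  0.1305] 0.1378 ((443.0858154296875, -276.9201354980469), (70.9345474243164, 18.528064727783203), 3.9360833168029785)
scene handle [255.79918033 133.34016393] 244 [ 0.5519 -0.2962  0.1452] 0.1526 ((550.9232177734375, -298.9373474121094), (21.420785903930664, 93.40018463134766), 73.8479232788086)
scene nut? [227.5 193.5] 221 [ 0.7132 -0.1182  0.1314] 0.138
scene nut? [334.7 210.2] 85 [0.5045 0.0661 0.134 ] 0.1428
scene nut? [303.3 222.2] 88 [0.5921 0.0644 0.1342] 0.1434
scene nut? [353.  233.9] 90 [0.5065 0.1541 0.1346] 0.1454
scene nut? [320.6 247.2] 100 [0.5942 0.1526 0.1345] 0.1441
scene nut? [278.1 249.7] 76 [0.6805 0.1055 0.1258] 0.1321
scene glass ((327.0, 245.49998474121094), (75.6604232788086, 75.6604232788086), 45.0) [[0.55983453 0.12526309 0.104     ]] 0.09844219815959673
```

Run:
```python
from h import *
from scipy.spatial.transform import Rotation as R
c=np.load("wrist0.npz"); T=R.from_rotvec([-4.48921661e-01,-3.10879001,2.82872142e-03]).as_matrix(); p=np.array([.16244,.55101,.2304])
print(T.round(3)); C=-c["R"].T@c["t"]; print(C,"cam in tool",T.T@(C-p)); print((c["R"]@T).round(3))
```

```text
[[-0.959  0.283 -0.001]
 [ 0.283  0.959 -0.002]
 [ 0.    -0.002 -1.   ]]
[0.09944171 0.57014948 0.37365169] cam in tool [ 0.06588123  0.00026809 -0.14323318]
[[ 0.     1.     0.   ]
 [-0.965  0.    -0.263]
 [-0.263 -0.     0.965]]
```

```bash
cat >> h.py <<'E'
from scipy.spatial.transform import Rotation as Ro
def plan(o,xyz,yawdeg,smax=0.75):
    """report shift in tool units (50mm) and turn about tool z (90deg units), upright-corrected"""
    T=Ro.from_rotvec(o["orientation"]).as_matrix(); p=o["position"]
    a=np.radians(yawdeg); X=np.array([np.cos(a),np.sin(a),0]); Z=np.array([0,0,-1.]); G=np.c_[X,np.cross(Z,X),Z]
    d=T.T@(np.array(xyz)-p)/.05; w=Ro.from_matrix(T.T@G).as_rotvec()/(np.pi/2)
    n=int(max(np.ceil(np.linalg.norm(d)/smax),np.ceil(np.linalg.norm(w)*90/6.5),1))
    print("total",d.round(3),w.round(4),"n",n,"per row",(d/n).round(4),(w/n).round(4)); return d,w,n
def show(o):
    T=Ro.from_rotvec(o["orientation"]).as_matrix()
    print("t%.2f p"%o["t"],o["position"].round(4),"yaw %.2f"%np.degrees(np.arctan2(T[1,0],T[0,0])),"z",T[:,2].round(4),"F",o["wrist_force"].round(2),"M",o["wrist_torque"].round(3),"w %.4f"%o["gripper_width"],"q",o["joint_positions"].round(3))
E
python3 - <<'E'
from station import *; from h import *
o=get_obs(); show(o); plan(o,[.59,.09,.19],165)
E
```

```text
t0.15 p [0.1625 0.5512 0.2306] yaw 163.57 z [-6.0e-04 -1.3e-03 -1.0e+00] F [ 0.24 -0.38 -0.58] M [ 0.009 -0.012  0.026] w 0.0856 q [1.144 0.314 0.045 1.304 0.    1.431]
total [-10.81   -6.427   0.819] [-0.0009 -0.0001 -0.0159] n 17 per row [-0.6359 -0.3781  0.0482] [-0.0001 -0.     -0.0009]
```

Request:
apply_moves([
  [0, [-0.64, -0.38, 0], [0, 0, 0]],
  [0, [-0.64, -0.38, 0], [0, 0, 0]],
  [0, [-0.64, -0.38, 0], [0, 0, 0]],
  [0, [-0.64, -0.38, 0], [0, 0, 0]],
  [0, [-0.64, -0.38, 0], [0, 0, 0]],
])

```text
t: 0.57
position: [0.2898, 0.4138, 0.231]
orientation: [-0.448, -3.109, 0.0]
wrist_force: [1.1, 0.2, 0.4]
gripper_width: 0.0856
```

Request:
apply_moves([
  [0, [-0.64, -0.38, 0], [0, 0, 0]],
  [0, [-0.64, -0.38, 0], [0, 0, 0]],
  [0, [-0.64, -0.38, 0], [0, 0, 0]],
  [0, [-0.64, -0.38, 0], [0, 0, 0]],
  [0, [-0.64, -0.38, 0], [0, 0, 0]],
])

```text
t: 0.98
position: [0.4166, 0.2772, 0.2312]
orientation: [-0.449, -3.109, -0.0]
wrist_force: [0.5, 1.1, 0.2]
gripper_width: 0.0853
```

Request:
apply_moves([
  [0, [-0.64, -0.38, 0.1], [0, 0, 0]],
  [0, [-0.64, -0.38, 0.1], [0, 0, 0]],
  [0, [-0.64, -0.38, 0.1], [0, 0, 0]],
  [0, [-0.64, -0.38, 0.1], [0, 0, 0]],
  [0, [-0.64, -0.38, 0.1], [0, 0, 0]],
])

```text
t: 1.4
position: [0.5433, 0.1407, 0.2059]
orientation: [-0.449, -3.109, -0.0]
wrist_force: [1.1, -0.1, 0.0]
gripper_width: 0.0854
```

Request:
apply_moves([
  [0, [-0.64, -0.38, 0.1], [0, 0, 0]],
  [0, [-0.6, -0.3, 0.1], [0, 0, 0]],
  [0, [0, 0, 0], [0, 0, 0]],
  [0, [0, 0, 0], [0, 0, 0]],
])

```text
t: 1.73
position: [0.5928, 0.0906, 0.1949]
orientation: [-0.453, -3.107, 0.0]
wrist_force: [-0.1, 1.0, 0.3]
gripper_width: 0.0852
```

Run:
```python
from station import *; from h import *
o=get_obs(); show(o); plan(o,[.59,.09,.19],165)
c=camera("wrist"); np.savez("w1.npz",**c); cv2.imwrite("pics/w1.png",c["img"][:,:,::-1])
```

```text
t1.73 p [0.5928 0.0906 0.1949] yaw 163.39 z [-2.1e-03  2.0e-04 -1.0e+00] F [-0.09  1.03  0.27] M [ 0.004  0.033 -0.011] w 0.0852 q [0.018 0.375 0.045 1.243 0.    0.308]
total [ 0.049 -0.028  0.098] [-0.0002 -0.0014 -0.0179] n 1 per row [ 0.0489 -0.028   0.0976] [-0.0002 -0.0014 -0.0179]
```

View pics/w1.png

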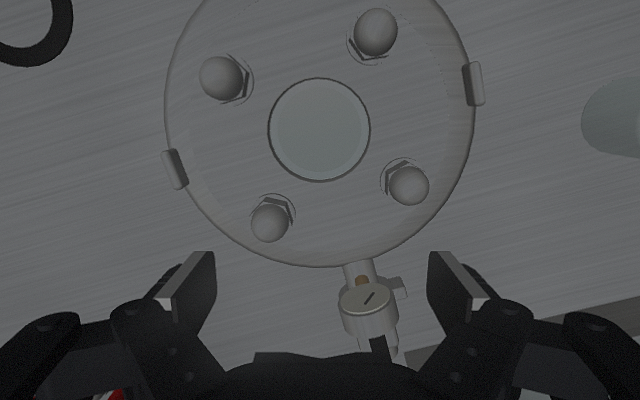

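Run:
```python
from h import *
c=np.load("w1.npz")
g=cv2.cvtColor(c["img"],cv2.COLOR_RGB2GRAY)
crops=[(175,30,285,140),(330,0,440,90),(230,170,340,270),(350,140,460,230)]
tiles=[cv2.resize(g[b[1]:b[3],b[0]:b[2]],(390,290) if 0 else None,fx=3.5,fy=3.5,interpolation=cv2.INTER_CUBIC)[:300,:390] for b in crops]
tiles=[cv2.copyMakeBorder(t,0,300-t.shape[0],0,390-t.shape[1],cv2.BORDER_CONSTANT) for t in tiles]
im=np.vstack([np.hstack(tiles[:2]),np.hstack(tiles[2:])]); im=cv2.convertScaleAbs(im,alpha=1.8); cv2.imwrite("pics/nuts1.png",im)
cl=cloud(c)
# glass edge: region mask from depth below ring
z=cl[...,2]; print("ring z",np.median(z[110:140,235:260]),"glass z",np.median(z[115:140,300:330]))
b=cv2.GaussianBlur(g,(5,5),1)
cs=cv2.HoughCircles(b[60:200,250:390],cv2.HOUGH_GRADIENT,1,50,param1=60,param2=20,minRadius=40,maxRadius=60); print(cs)
P=cl; m=((P[...,2]>.126)&(P[...,2]<.16)); m[250:]=0
k,l,st,ce=cv2.connectedComponentsWithStats(m.astype(np.uint8))
for i in range(1,k):
    if st[i,4]<60: continue
    q=P[l==i]
    # sphere fit
    A=np.c_[2*q,np.ones(len(q))]; s=np.linalg.lstsq(A,(q**2).sum(1),rcond=None)[0]; r=np.sqrt(s[3]+s[:3]@s[:3]); print(ce[i].round(1),st[i,4],"sphere",s[:3].round(4),r.round(4),"max",q[:,2].max().round(4))
```

```text
ring z 0.11361636229269005 glass z 0.10452884905790213
[[[68.5 70.5 52. ]]]
[374.5  32.4] 1848 sphere [0.503  0.1479 0.1319] 0.0122 max 0.146
[222.   78.3] 1773 sphere [0.5015 0.0591 0.1318] 0.0124 max 0.146
[407.9 184.7] 1390 sphere [0.5918 0.1463 0.1318] 0.0123 max 0.1454
[269.8 221.5] 1301 sphere [0.5901 0.0578 0.1319] 0.0123 max 0.1456
```

View pics/nuts1.png

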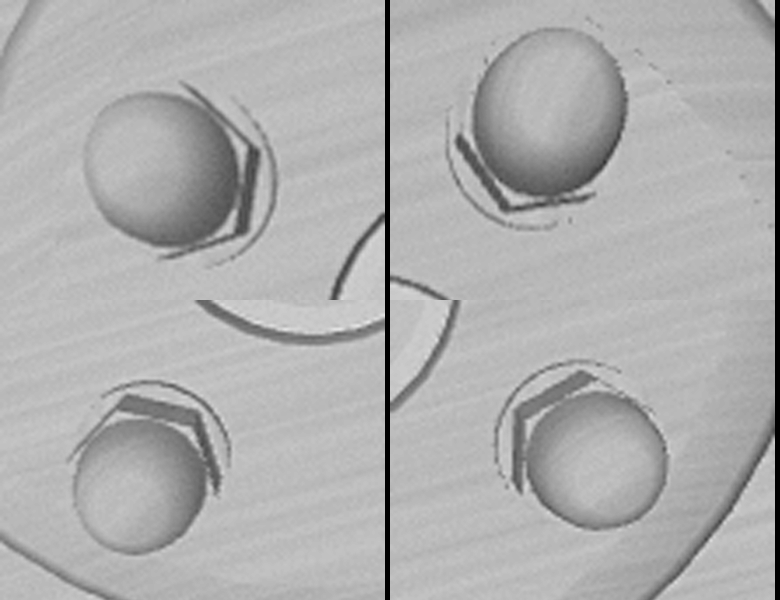

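```bash
cat > hexo.py <<'E'
from h import *
N={"A":(.5015,.0591),"B":(.503,.1479),"C":(.5901,.0578),"D":(.5918,.1463)}
def hexang(c,N,fn,zp=.121,thr=None):
    g=cv2.cvtColor(c["img"],cv2.COLOR_RGB2GRAY); out=[]
    for k,(nx,ny) in N.items():
        s=np.arange(-22,22,.15)*1e-3; X,Y=np.meshgrid(s,-s) # image up=+Y
        uv=proj(c,np.c_[X.ravel()+nx,Y.ravel()+ny,np.full(X.size,zp)]).astype(np.float32).reshape(X.shape+(2,))
        p=cv2.remap(g,uv[...,0],uv[...,1],cv2.INTER_CUBIC); pb=cv2.GaussianBlur(p,(0,0),2).astype(float)
        med=np.median(pb); m=(pb<(thr or .72)*med); rr=np.hypot(X,Y); m&=(rr>.0095)&(rr<.0155)
        # remove what the dome hides
        dil=cv2.dilate(m.astype(np.uint8),np.ones((7,7)))>0
        gx=cv2.Sobel(pb,cv2.CV_64F,1,0); gy=-cv2.Sobel(pb,cv2.CV_64F,0,1)
        w=np.hypot(gx,gy)**2; th=np.arctan2(gy,gx); z=(w*np.exp(6j*th))[dil].sum()
        nrm=np.degrees(np.angle(z))/6; conc=abs(z)/w[dil].sum()
        print(k,"flat normal %.1f mod60 -> corner dir %.1f mod 60  conc %.2f n %d"%(nrm%60,(nrm+30)%60,conc,m.sum()))
        v=cv2.cvtColor(p,cv2.COLOR_GRAY2BGR); v=cv2.convertScaleAbs(v,alpha=1.6); v[cv2.morphologyEx(m.astype(np.uint8),cv2.MORPH_GRADIENT,np.ones((3,3)))>0]=(0,0,255)
        h=len(s)/2
        for a in range(6):
            b=np.radians(nrm+30+60*a); b2=b+np.pi/3; R_=13.86/.15
            cv2.line(v,(int(h+R_*np.cos(b)),int(h-R_*np.sin(b))),(int(h+R_*np.cos(b2)),int(h-R_*np.sin(b2))),(0,255,0),1)
        out.append(v)
    n=2; cv2.imwrite(fn,cv2.resize(np.vstack([np.hstack(out[:2]),np.hstack(out[2:])]) if len(out)==4 else np.hstack(out),(590,590) if len(out)==4 else None,fx=1.3,fy=1.3))
E
python3 -c "
from hexo import *
hexang(np.load('w1.npz'),N,'pics/hex1.png')"
```

```text
A flat normal 1.0 mod60 -> corner dir 31.0 mod 60  conc 0.35 n 5380
B flat normal 50.5 mod60 -> corner dir 20.5 mod 60  conc 0.24 n 5343
C flat normal 32.0 mod60 -> corner dir 2.0 mod 60  conc 0.36 n 4775
D flat normal 14.0 mod60 -> corner dir 44.0 mod 60  conc 0.31 n 4254
```

View pics/hex1.png

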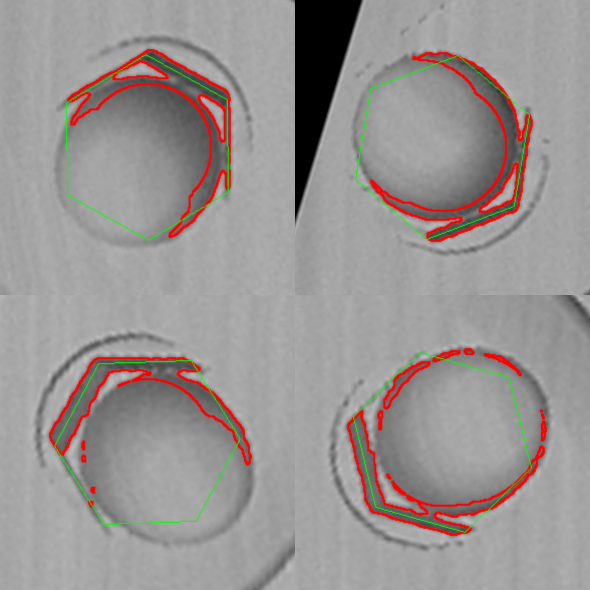

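Run:
```python
from station import *; from h import *
plan(get_obs(),[.59,-.31,.25],165)
```

```text
total [-2.245 -7.715 -1.095] [-0.0001 -0.0014 -0.0168] n 11 per row [-0.2041 -0.7013 -0.0996] [-0.     -0.0001 -0.0015]
```

Request:
apply_moves([
  [0, [-0.2, -0.7, -0.2], [0, 0, 0]],
  [0, [-0.2, -0.7, -0.2], [0, 0, 0]],
  [0, [-0.2, -0.7, -0.2], [0, 0, 0]],
  [0, [-0.2, -0.7, -0.2], [0, 0, 0]],
  [0, [-0.2, -0.7, -0.2], [0, 0, 0]],
])

```text
t: 2.2
position: [0.5898, -0.0893, 0.2474]
orientation: [0.445, 3.11, 0.0]
wrist_force: [1.2, 0.5, 0.2]
gripper_width: 0.0851
```

Request:
apply_moves([
  [0, [-0.2, -0.7, -0.1], [0, 0, 0]],
  [0, [-0.2, -0.7, 0], [0, 0, 0]],
  [0, [-0.2, -0.7, 0], [0, 0, 0]],
  [0, [-0.2, -0.7, 0], [0, 0, 0]],
  [0, [-0.2, -0.7, 0], [0, 0, 0]],
])

```text
t: 2.62
position: [0.5889, -0.2714, 0.2521]
orientation: [0.445, 3.109, 0.0]
wrist_force: [1.2, -0.1, 0.6]
gripper_width: 0.0852
```

Request:
apply_moves([
  [0, [-0.2, -0.7, 0], [0, 0, 0]],
  [0, [0, 0, 0], [0, 0, 0]],
  [0, [0, 0, 0], [0, 0, 0]],
])

```text
t: 2.87
position: [0.5884, -0.3085, 0.251]
orientation: [-0.451, -3.108, -0.001]
wrist_force: [0.6, 0.2, 0.3]
gripper_width: 0.0852
```

Run:
```python
from station import *; from h import *
o=get_obs(); show(o)
c=camera("wrist"); np.savez("w2.npz",**c); cv2.imwrite("pics/w2.png",c["img"][:,:,::-1])
P=cloud(c); z=P[...,2]; m=((z>.10)&(z<.17)&(c["img"].max(2)<60)); m[255:]=0
k,l,st,ce=cv2.connectedComponentsWithStats(m.astype(np.uint8))
for i in range(1,k):
    if st[i,4]<150: continue
    q=P[l==i]; zt=np.percentile(q[:,2],90); t=q[q[:,2]>np.percentile(q[:,2],90)-.004]; r=cv2.minAreaRect((t[:,:2]*1000).astype(np.float32)); print(ce[i].round(0),st[i,4],"ztop",zt.round(4),r)
    mm=(l==i).astype(np.uint8)
```

```text
t2.87 p [ 0.5884 -0.3085  0.251 ] yaw 163.48 z [-5.e-04  8.e-04 -1.e+00] F [0.58 0.15 0.27] M [ 0.003 -0.003  0.031] w 0.0852 q [-0.604  0.496  0.367  1.443  0.    -0.315]
[310.  16.] 828 ztop 0.1391 ((468.5564880371094, -280.5634460449219), (20.832901000976562, 15.644554138183594), 2.169654130935669)
[312. 136.] 3287 ztop 0.1542 ((549.3604736328125, -303.27899169921875), (15.891913414001465, 98.88932037353516), 75.07063293457031)
[ 24. 214.] 2894 ztop 0.1263 ((547.8109130859375, -549.81494140625), (55.480350494384766, 4.129941463470459), 2.2895588874816895)
```

View pics/w2.png

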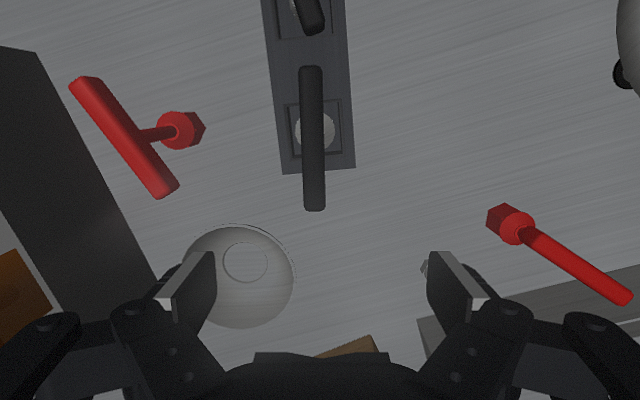

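Run:
```python
from station import *; from h import *
plan(get_obs(),[.5494,-.3033,.1225],165.07)
```

```text
total [ 0.772 -0.149  2.575] [ 0.0006 -0.0005 -0.0166] n 4 per row [ 0.1931 -0.0373  0.6439] [ 0.0001 -0.0001 -0.0042]
```

Request:
apply_moves([
  [0, [0.39, -0.075, 0.3], [0, 0, -0.0166]],
  [0, [0.38, -0.075, 0.6], [0, 0, 0]],
  [0, [0, 0, 0.6], [0, 0, 0]],
  [0, [0, 0, 0], [0, 0, 0]],
  [0, [0, 0, 0], [0, 0, 0]],
])

```text
t: 3.33
position: [0.5491, -0.3021, 0.1758]
orientation: [-0.404, -3.113, -0.003]
wrist_force: [1.6, -0.5, 0.3]
gripper_width: 0.0855
```

Run:
```python
from station import *; from h import *
o=get_obs(); show(o); plan(o,[.5494,-.3033,.1225],165.07)
c=camera("wrist"); np.savez("w3.npz",**c); cv2.imwrite("pics/w3.png",c["img"][:,:,::-1])
P=cloud(c); z=P[...,2]; m=((z>.14)&(z<.165)&(c["img"].max(2)<70)); m[:,:230]=0;m[:,420:]=0
q=P[m]; r=cv2.minAreaRect((q[:,:2]*1000).astype(np.float32)); print(r,m.sum(),np.median(q[:,2]))
```

```text
t3.33 p [ 0.5491 -0.3021  0.1758] yaw 165.20 z [-0.0025  0.0024 -1.    ] F [ 1.59 -0.53  0.33] M [-0.039 -0.056  0.009] w 0.0855 q [-0.631  0.436  0.09   1.228  0.    -0.373]
total [-0.015 -0.023  1.065] [ 0.001  -0.0019  0.0014] n 2 per row [-0.0076 -0.0113  0.5326] [ 0.0005 -0.001   0.0007]
((519.712158203125, -295.74908447265625), (16.568571090698242, 158.72837829589844), 75.58708953857422) 5671 0.15313555274245236
```

View pics/w3.png

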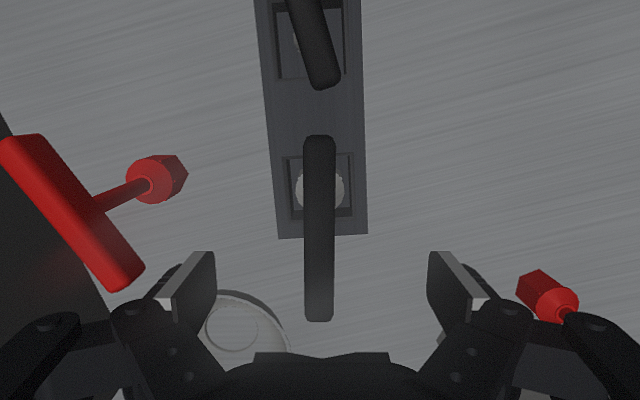

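Request:
apply_moves([
  [0, [0, -0.02, 0.55], [0, 0, 0]],
  [0, [0, 0, 0.5], [0, 0, 0]],
  [0, [0, 0, 0], [0, 0, 0]],
  [0, [0, 0, 0], [0, 0, 0]],
])

```text
t: 3.72
position: [0.5503, -0.3054, 0.1249]
orientation: [0.407, 3.115, 0.0]
wrist_force: [0.8, 0.4, 0.3]
gripper_width: 0.0853
```

Request:
apply_moves([
  [255, [0, 0, 0], [0, 0, 0]],
  [255, [0, 0, 0], [0, 0, 0]],
  [255, [0, 0, 0], [0, 0, 0]],
  [255, [0, 0, 0], [0, 0, 0]],
  [255, [0, 0, 0], [0, 0, 0]],
])

```text
t: 4.13
position: [0.5499, -0.3062, 0.1247]
orientation: [0.408, 3.114, -0.001]
wrist_force: [0.6, -0.1, 0.5]
gripper_width: 0.0256
```

Request:
apply_moves([
  [255, [0, 0, 0], [0, 0, 0]],
  [255, [0, 0, 0], [0, 0, 0]],
  [255, [0, 0, 0], [0, 0, 0]],
  [255, [0, 0, 0], [0, 0, 0]],
])

```text
t: 4.47
position: [0.5499, -0.306, 0.1244]
orientation: [0.408, 3.114, -0.0]
wrist_force: [0.4, 0.5, 4.3]
gripper_width: 0.0155
```

Run:
```python
from station import *; from h import *
o=get_obs(); show(o)
c=camera("wrist"); np.savez("w4.npz",**c); cv2.imwrite("pics/w4.png",c["img"][:,:,::-1])
```

```text
t4.47 p [ 0.5499 -0.306   0.1244] yaw 165.07 z [ 1.e-03 -3.e-04 -1.e+00] F [0.42 0.53 4.29] M [ 0.236 -0.155  0.002] w 0.0155 q [-0.635  0.464  0.004  1.11   0.    -0.375]
```

View pics/w4.png

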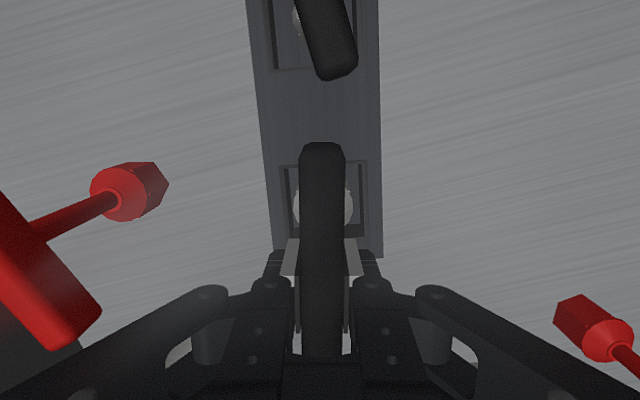

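Request:
apply_moves([
  [255, [0, 0, -0.2], [0, 0, 0]],
  [255, [0, 0, -0.5], [0, 0, 0]],
  [255, [0, 0, -0.7], [0, 0, 0]],
  [255, [0, 0, -0.7], [0, 0, 0]],
  [255, [0, 0, -0.6], [0, 0, 0]],
])

```text
t: 4.93
position: [0.5488, -0.3057, 0.2602]
orientation: [-0.409, -3.113, -0.001]
wrist_force: [0.3, -1.0, -2.7]
gripper_width: 0.0151
```

Request:
apply_moves([
  [255, [0, 0, -0.3], [0, 0, 0]],
  [255, [0, 0, 0], [0, 0, 0]],
  [255, [0, 0, 0], [0, 0, 0]],
])

```text
t: 5.18
position: [0.5495, -0.3061, 0.2737]
orientation: [0.409, 3.115, -0.0]
wrist_force: [0.7, -0.2, -5.4]
gripper_width: 0.015
```

Run:
```python
from station import *; from h import *
o=get_obs(); show(o)
for n in ["wrist","scene"]:
    c=camera(n); np.savez("w5%s.npz"%n,**c); cv2.imwrite("pics/w5%s.png"%n,c["img"][:,:,::-1])
show(get_obs())
plan(get_obs(),[.5466,.1028,.272],165)
```

```text
t5.18 p [ 0.5495 -0.3061  0.2737] yaw 165.05 z [ 1.e-04 -3.e-04 -1.e+00] F [ 0.67 -0.15 -5.39] M [ 0.047 -0.039 -0.001] w 0.0150 q [-0.636  0.418  0.301  1.453 -0.    -0.375]
t5.28 p [ 0.5486 -0.3054  0.2713] yaw 165.06 z [-0.0034  0.0024 -1.    ] F [-0.58  0.28 -3.85] M [0.024 0.024 0.008] w 0.0155 q [-0.636  0.42   0.298  1.453 -0.    -0.375]
total [2.145e+00 7.877e+00 6.000e-03] [ 0.001  -0.0025  0.0006] n 11 per row [1.950e-01 7.161e-01 6.000e-04] [ 0.0001 -0.0002  0.0001]
```

View pics/w5wrist.png

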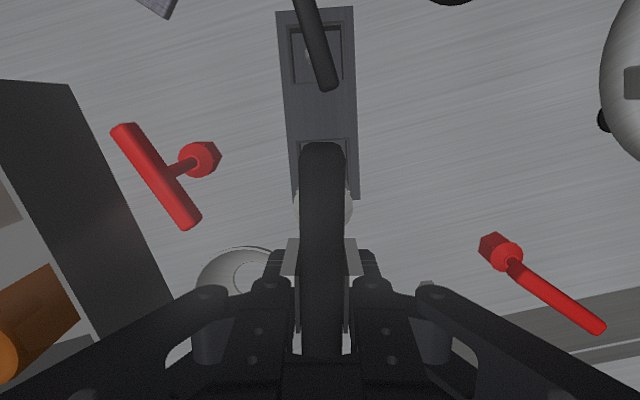

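View pics/w5scene.png

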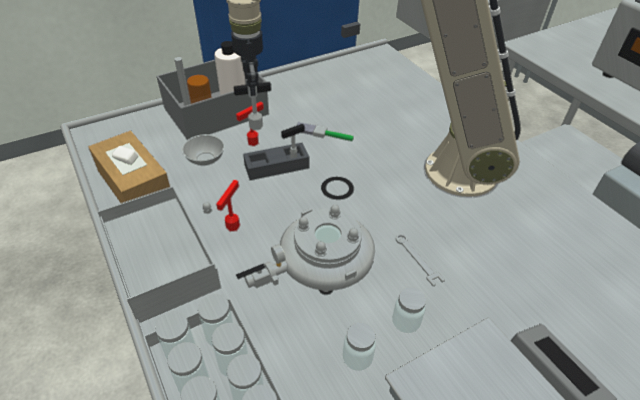

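Run:
```python
from h import *
for f,p in [("w4",[.5499,-.3060,.1244]),("w5wrist",[.5490,-.3058,.2725])]:
    c=np.load(f+".npz"); p=np.array(p); a=np.radians(165.06); X=np.array([np.cos(a),np.sin(a),0]); Z=np.array([0,0,-1.]); G=np.c_[X,np.cross(Z,X),Z]
    C=-c["R"].T@c["t"]; print("cam in tool",(G.T@(C-p)).round(4), (c["R"]@G).round(4).tolist())
    P=(cloud(c)-p)@G
    m=np.zeros((400,640),bool); m[135:232,285:365]=1
    m&=(P[...,2]<-.024)&(P[...,2]>-.04)
    q=P[m]; print(f,m.sum(),"zmed",np.median(q[:,2]).round(4)); 
    for x0 in (.02,.03,.04): 
        s=q[abs(q[:,0]-x0)<.004]; print(x0,np.percentile(s[:,1],[1,99]).round(4),s[:,1].mean().round(4))
    print("end x",np.percentile(q[:,0],[98,99.5]).round(4))
```

```text
cam in tool [ 0.066   0.0002 -0.143 ] [[0.0002, 1.0, 0.0006], [-0.9646, 0.0004, -0.2636], [-0.2636, -0.0005, 0.9646]]
w4 3843 zmed -0.0287
0.02 [-0.0074  0.0082] 0.0003
0.03 [-0.0077  0.0081] 0.0002
0.04 [-0.0075  0.0079] 0.0002
end x [0.0508 0.0513]
cam in tool [ 6.530e-02  1.000e-04 -1.443e-01] [[-0.0, 1.0, 0.0009], [-0.9649, 0.0002, -0.2627], [-0.2627, -0.0008, 0.9649]]
w5wrist 3849 zmed -0.0299
0.02 [-0.0076  0.008 ] 0.0003
0.03 [-0.0078  0.0079] -0.0
0.04 [-0.0076  0.0077] 0.0001
end x [0.0503 0.0508]
```

Run:
```python
from station import *; from h import *
for i in range(6):
    c=camera("wrist"); o=get_obs(); C=-c["R"].T@c["t"]; print(C.round(5),o["position"].round(5),o["orientation"].round(4),(C-o["position"]).round(4),o["joint_positions"].round(4))
```

```text
[ 0.48553 -0.28855  0.41472] [ 0.54853 -0.30528  0.27108] [-0.408  -3.1108 -0.0035] [-0.063   0.0167  0.1436] [-0.6356  0.4202  0.2977  1.4531 -0.     -0.3748]
[ 0.48549 -0.2885   0.41451] [ 0.54861 -0.30531  0.27119] [-0.4079 -3.111  -0.0035] [-0.0631  0.0168  0.1433] [-0.6356  0.4202  0.298   1.4532 -0.     -0.3749]
[ 0.48552 -0.28851  0.41461] [ 0.54871 -0.30536  0.2715 ] [-4.0800e-01 -3.1114e+00 -3.1000e-03] [-0.0632  0.0169  0.1431] [-0.6356  0.42    0.2985  1.4534  0.     -0.3748]
[ 0.4856  -0.28854  0.41488] [ 0.5489  -0.30546  0.27187] [-4.080e-01 -3.112e+00 -2.600e-03] [-0.0633  0.0169  0.143 ] [-0.6355  0.4198  0.2991  1.4535  0.     -0.3748]
[ 0.48568 -0.28858  0.41523] [ 0.54906 -0.3056   0.2723 ] [-4.0820e-01 -3.1127e+00 -2.0000e-03] [-0.0634  0.017   0.1429] [-6.3560e-01  4.1950e-01  2.9970e-01  1.4536e+00  1.0000e-04 -3.7480e-01]
[ 0.48576 -0.28863  0.4156 ] [ 0.5492  -0.30567  0.27268] [-4.0820e-01 -3.1133e+00 -1.6000e-03] [-0.0634  0.017   0.1429] [-6.3550e-01  4.1920e-01  3.0020e-01  1.4537e+00  1.0000e-04 -3.7480e-01]
```

```bash
cat >> h.py <<'E'
def rows(o,xyz,yawdeg,n,jaw=255):
    """n rows straight to target with even yaw turning; shift in axes before each row"""
    T=Ro.from_rotvec(o["orientation"]).as_matrix(); y0=np.degrees(np.arctan2(T[1,0],T[0,0])); dy=(yawdeg-y0+180)%360-180
    D=np.array(xyz)-o["position"]; out=[]
    for i in range(n):
        a=np.radians(y0+dy*i/n); X=np.array([np.cos(a),np.sin(a),0]); Z=np.array([0,0,-1.]); G=np.c_[X,np.cross(Z,X),Z]
        s=G.T@D/n/.05; out.append([jaw,s.round(3).tolist(),[0,0,round(-dy/n/90,4)]])
    print("mm/row %.1f deg/row %.2f"%(np.linalg.norm(D)/n*1e3,dy/n))
    for i in range(0,n,5): print(out[i:i+5])
E
python3 - <<'E'
from station import *; from h import *
rows(get_obs(),[.558,.146,.274],255,13)
E
```

```text
mm/row 34.8 deg/row 6.92
[[255, [0.166, 0.675, -0.002], [0, 0, np.float64(-0.0769)]], [255, [0.084, 0.69, -0.002], [0, 0, np.float64(-0.0769)]], [255, [-0.0, 0.695, -0.002], [0, 0, np.float64(-0.0769)]], [255, [-0.084, 0.69, -0.002], [0, 0, np.float64(-0.0769)]], [255, [-0.166, 0.675, -0.002], [0, 0, np.float64(-0.0769)]]]
[[255, [-0.246, 0.65, -0.002], [0, 0, np.float64(-0.0769)]], [255, [-0.323, 0.615, -0.002], [0, 0, np.float64(-0.0769)]], [255, [-0.395, 0.572, -0.002], [0, 0, np.float64(-0.0769)]], [255, [-0.461, 0.52, -0.002], [0, 0, np.float64(-0.0769)]], [255, [-0.52, 0.461, -0.002], [0, 0, np.float64(-0.0769)]]]
[[255, [-0.572, 0.395, -0.002], [0, 0, np.float64(-0.0769)]], [255, [-0.615, 0.323, -0.002], [0, 0, np.float64(-0.0769)]], [255, [-0.65, 0.247, -0.002], [0, 0, np.float64(-0.0769)]]]
```

Request:
apply_moves([
  [255, [0.166, 0.675, 0], [0, 0, -0.077]],
  [255, [0.084, 0.69, 0], [0, 0, -0.077]],
  [255, [0, 0.695, 0], [0, 0, -0.077]],
  [255, [-0.084, 0.69, 0], [0, 0, -0.077]],
  [255, [-0.166, 0.675, 0], [0, 0, -0.077]],
])

```text
t: 6.0
position: [0.5525, -0.1308, 0.2735]
orientation: [0.546, -3.094, -0.0]
wrist_force: [0.3, 0.1, -3.8]
gripper_width: 0.015
```

Request:
apply_moves([
  [255, [-0.246, 0.65, 0], [0, 0, -0.077]],
  [255, [-0.323, 0.615, 0], [0, 0, -0.077]],
  [255, [-0.395, 0.572, 0], [0, 0, -0.077]],
  [255, [-0.461, 0.52, 0], [0, 0, -0.077]],
  [255, [-0.52, 0.461, 0], [0, 0, -0.077]],
])

```text
t: 6.42
position: [0.5556, 0.0432, 0.2738]
orientation: [-1.443, 2.79, -0.0]
wrist_force: [0.2, 0.3, -3.4]
gripper_width: 0.015
```

Request:
apply_moves([
  [255, [-0.572, 0.395, 0], [0, 0, -0.077]],
  [255, [-0.615, 0.323, 0], [0, 0, -0.077]],
  [255, [-0.65, 0.247, 0], [0, 0, -0.077]],
  [255, [0, 0, 0], [0, 0, 0]],
  [255, [0, 0, 0], [0, 0, 0]],
])

```text
t: 6.83
position: [0.5574, 0.1478, 0.2735]
orientation: [1.92, -2.486, -0.0]
wrist_force: [-0.1, 0.1, -4.0]
gripper_width: 0.0149
```

```bash
cat > sph.py <<'E'
from h import *
def spheres(c,zlo=.126,zhi=.16):
    P=cloud(c); m=(P[...,2]>zlo)&(P[...,2]<zhi)&(abs(P[...,0]-.547)<.075)&(abs(P[...,1]-.103)<.075)
    m=cv2.erode(m.astype(np.uint8),np.ones((3,3)))
    k,l,st,ce=cv2.connectedComponentsWithStats(m)
    for i in range(1,k):
        if st[i,4]<60: continue
        q=P[l==i]; A=np.c_[2*q,np.ones(len(q))]; s=np.linalg.lstsq(A,(q**2).sum(1),rcond=None)[0]; r=np.sqrt(s[3]+s[:3]@s[:3]); print(ce[i].round(1),st[i,4],"sphere",s[:3].round(4),r.round(4),"max",q[:,2].max().round(4))
E
python3 - <<'E'
from station import *; from sph import *
c=camera("wrist"); np.savez("w6.npz",**c); o=get_obs(); show(o)
C=-c["R"].T@c["t"]; T=Ro.from_rotvec(o["orientation"]).as_matrix(); print((T.T@(C-o["position"])).round(4))
cv2.imwrite("pics/w6.png",c["img"][:,:,::-1]); spheres(c)
spheres(np.load("w1.npz"))
E
```

```text
t6.88 p [0.5575 0.1465 0.2735] yaw -104.79 z [-5.e-04 -5.e-04 -1.e+00] F [ 0.27 -0.37 -3.93] M [-0.016  0.007 -0.026] w 0.0149 q [ 0.118  0.31   0.144  1.405 -0.    -1.195]
[ 0.065  -0.0002 -0.1431]
[363.6  56. ] 763 sphere [0.5016 0.0595 0.1328] 0.0117 max 0.1456
[252.8  85.1] 729 sphere [0.5898 0.0579 0.1327] 0.0117 max 0.1458
[385.  167.3] 596 sphere [0.5031 0.1478 0.1327] 0.0116 max 0.1453
[281.9 191.5] 558 sphere [0.5913 0.1461 0.1329] 0.0115 max 0.1457
[374.6  32.4] 1607 sphere [0.503  0.1478 0.1325] 0.0117 max 0.146
[222.   78.1] 1538 sphere [0.5016 0.0593 0.1325] 0.0119 max 0.146
[408.  184.7] 1199 sphere [0.5916 0.1462 0.1325] 0.0118 max 0.1454
[269.9 221.7] 1116 sphere [0.59   0.0579 0.1325] 0.0118 max 0.1456
```

View pics/w6.png

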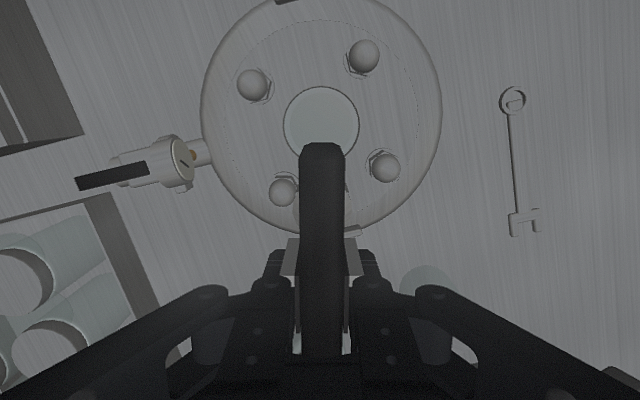

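```bash
sed -i 's/round(-dy\/n\/90,4)/float(round(-dy\/n\/90,4))/' h.py
cat >> h.py <<'E'
NUT={"A":(.5016,.0594),"B":(.5031,.1478),"C":(.5899,.0579),"D":(.5914,.1462)}
def tgt(n,yaw,z):
    a=np.radians(yaw); return [NUT[n][0]-.0005*np.cos(a),NUT[n][1]-.0005*np.sin(a),z]
E
python3 - <<'E'
from station import *; from h import *
rows(get_obs(),tgt("A",211,.26),211,7)
E
```

```text
mm/row 14.8 deg/row -6.32
[[255, [0.28, 0.09, 0.039], [0, 0, 0.0702]], [255, [0.288, 0.058, 0.039], [0, 0, 0.0702]], [255, [0.293, 0.026, 0.039], [0, 0, 0.0702]], [255, [0.294, -0.006, 0.039], [0, 0, 0.0702]], [255, [0.292, -0.038, 0.039], [0, 0, 0.0702]]]
[[255, [0.286, -0.07, 0.039], [0, 0, 0.0702]], [255, [0.276, -0.101, 0.039], [0, 0, 0.0702]]]
```

Request:
apply_moves([
  [255, [0.28, 0.09, 0], [0, 0, 0.0702]],
  [255, [0.288, 0.058, 0.02], [0, 0, 0.0702]],
  [255, [0.293, 0.026, 0.05], [0, 0, 0.0702]],
  [255, [0.294, -0.006, 0.05], [0, 0, 0.0702]],
  [255, [0.292, -0.038, 0.05], [0, 0, 0.0702]],
])

```text
t: 7.3
position: [0.5177, 0.0818, 0.2652]
orientation: [1.153, -2.922, 0.001]
wrist_force: [-0.3, -0.8, -3.8]
gripper_width: 0.0151
```

Request:
apply_moves([
  [255, [0.286, -0.07, 0.05], [0, 0, 0.0702]],
  [255, [0.276, -0.101, 0.05], [0, 0, 0.0702]],
  [255, [0, 0, 0], [0, 0, 0]],
  [255, [0, 0, 0], [0, 0, 0]],
  [255, [0, 0, 0], [0, 0, 0]],
])

```text
t: 7.72
position: [0.5026, 0.0584, 0.2606]
orientation: [-0.837, 3.027, 0.0]
wrist_force: [0.7, 0.7, -3.5]
gripper_width: 0.0155
```

Run:
```python
from station import *; from h import *
for n in ["wrist","scene"]:
    c=camera(n); np.savez("w7%s.npz"%n,**c); cv2.imwrite("pics/w7%s.png"%n,c["img"][:,:,::-1])
crop(c,"pics/w7s.png",250,140,390,300,4)
o=get_obs(); show(o); plan(o,tgt("A",211,.2235),211)
```

```text
t7.82 p [0.5028 0.059  0.2605] yaw -149.04 z [ 7.e-04  2.e-04 -1.e+00] F [-0.45  0.08 -3.83] M [ 0.043 -0.024  0.031] w 0.0147 q [-0.042  0.172 -0.067  1.331  0.    -0.582]
total [0.007 0.019 0.739] [-0.0001  0.0004 -0.0004] n 1 per row [0.0066 0.0189 0.7395] [-0.0001  0.0004 -0.0004]
```

View pics/w7s.png

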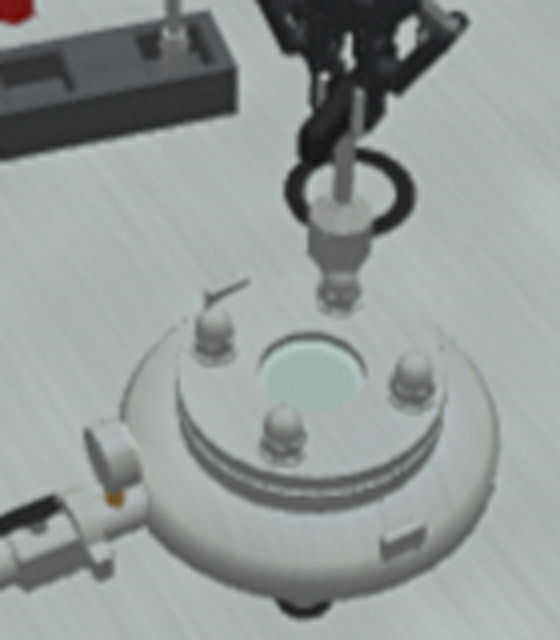

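View pics/w7wrist.png

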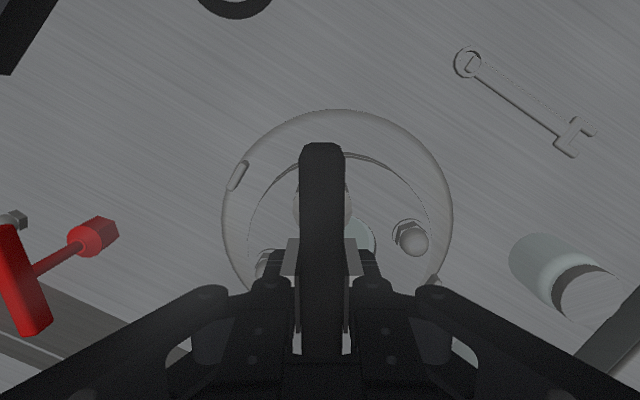

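Run:
```python
from h import *
s=np.load("w7scene.npz"); z=np.array([.1165,.145,.154,.18,.2,.25])
print(((proj(s,np.c_[np.full(6,.5028),np.full(6,.059),z])-[250,140])*4).round(0).tolist())
```

```text
[[334.0, 292.0], [336.0, 260.0], [336.0, 250.0], [338.0, 220.0], [340.0, 196.0], [343.0, 134.0]]
```

Run:
```python
from h import *
s=np.load("w7scene.npz"); crop(s,"pics/w7z.png",310,155,360,225,9)
for f in ["w4","w5wrist","w6","w7wrist"]:
    c=np.load(f+".npz"); M=np.array([[0,1,0],[-.9648,0,-.263],[-.263,0,.9648]]); 
    v,u=np.mgrid[145:232,300:345]; uv=np.c_[u.ravel(),v.ravel()]
    o,D=ray(c,uv); Dc=D@c["R"].T; q=(Dc*c["range_z"][uv[:,1],uv[:,0]][:,None])@M+[.0655,0,-.143]
    m=(q[:,2]>-.04)&(q[:,2]<-.02)&(q[:,0]>.018)&(q[:,0]<.046)&(abs(q[:,1])<.006); q=q[m]
    a=np.linalg.lstsq(np.c_[q[:,:2],np.ones(len(q))],q[:,2],rcond=None)[0]; print(f,m.sum(),"slope x,y deg",np.degrees(a[:2]).round(2),a[2].round(4))
```

```text
w4 2400 slope x,y deg [ 0.1  -0.84] -0.0291
w5wrist 2400 slope x,y deg [-0.14 -0.77] -0.0289
w6 2403 slope x,y deg [ 0.79 -0.65] -0.0289
w7wrist 2408 slope x,y deg [ 0.68 -0.32] -0.0288
```

View pics/w7z.png

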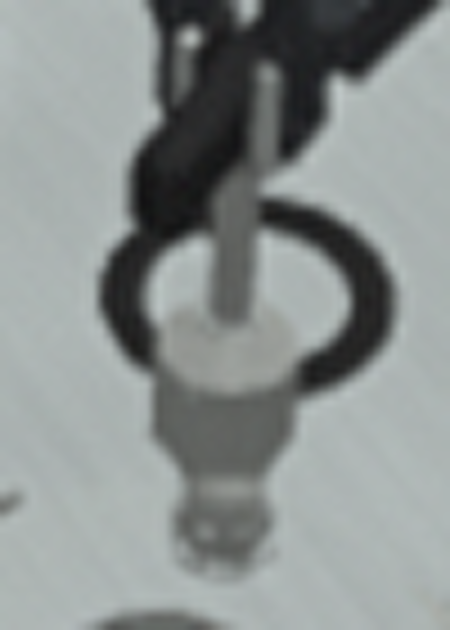

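Request:
apply_moves([
  [255, [0.03, 0.02, 0.24], [0, 0, 0]],
  [255, [0, 0, 0.2], [0, 0, 0]],
  [255, [0, 0, 0.05], [0, 0, 0]],
  [255, [0, 0, 0], [0, 0, 0]],
])

```text
t: 8.15
position: [0.5001, 0.0595, 0.2347]
orientation: [0.838, -3.026, -0.001]
wrist_force: [0.5, 0.3, -4.0]
gripper_width: 0.0151
```

Run:
```python
from station import *; from h import *
o=get_obs(); show(o); plan(o,tgt("A",211,.2235),211)
```

```text
t8.15 p [0.5001 0.0595 0.2347] yaw -149.03 z [-1.8e-03  2.0e-04 -1.0e+00] F [ 0.5   0.3  -3.99] M [-0.004 -0.014  0.079] w 0.0151 q [-0.041  0.175 -0.126  1.271  0.    -0.582]
total [-0.035 -0.017  0.223] [ 0.0007 -0.0009 -0.0003] n 1 per row [-0.0346 -0.0169  0.2231] [ 0.0007 -0.0009 -0.0003]
```

Request:
apply_moves([
  [255, [0, 0, 0], [0, 0, 0]],
  [255, [0, 0, 0], [0, 0, 0]],
  [255, [0, 0, 0], [0, 0, 0]],
])

```text
t: 8.4
position: [0.5007, 0.0592, 0.2362]
orientation: [-0.838, 3.027, -0.0]
wrist_force: [-0.3, 0.0, -3.8]
gripper_width: 0.0151
```

Run:
```python
from station import *; from h import *
o=get_obs(); show(o); plan(o,tgt("A",211,.2235),211)
```

```text
t8.40 p [0.5007 0.0592 0.2362] yaw -149.06 z [ 6.e-04  0.e+00 -1.e+00] F [-0.27  0.   -3.78] M [-0.008 -0.028  0.04 ] w 0.0151 q [-0.042  0.174 -0.124  1.273  0.    -0.582]
total [-0.027 -0.006  0.254] [-0.0002  0.0003 -0.0007] n 1 per row [-0.0266 -0.0064  0.2539] [-0.0002  0.0003 -0.0007]
```

Oscillation of about ±1 mm that settles in roughly 0.3 s. Going down gently.

Request:
apply_moves([
  [255, [-0.01, 0, 0.06], [0, 0, 0]],
  [255, [0, 0, 0.06], [0, 0, 0]],
  [255, [0, 0, 0.06], [0, 0, 0]],
  [255, [0, 0, 0.05], [0, 0, 0]],
  [255, [0, 0, 0], [0, 0, 0]],
])

```text
t: 8.82
position: [0.5005, 0.0594, 0.2235]
orientation: [0.837, -3.027, -0.001]
wrist_force: [-0.8, 0.1, -4.2]
gripper_width: 0.0151
```

Run:
```python
from station import *; from h import *
o=get_obs(); show(o); plan(o,tgt("A",211,.2235),211)
```

```text
t8.82 p [0.5005 0.0594 0.2235] yaw -149.08 z [-1.1e-03  1.0e-04 -1.0e+00] F [-0.78  0.12 -4.22] M [-0.01  -0.07   0.048] w 0.0151 q [-0.041  0.179 -0.148  1.244  0.    -0.581]
total [-0.029 -0.012 -0.   ] [ 0.0004 -0.0006 -0.0008] n 1 per row [-0.0287 -0.0119 -0.    ] [ 0.0004 -0.0006 -0.0008]
```

Request:
apply_moves([
  [255, [0, 0, 0], [0, 0, 0.05]],
  [255, [0, 0, 0], [0, 0, 0.07]],
  [255, [0, 0, 0], [0, 0, 0.07]],
])

```text
t: 9.07
position: [0.501, 0.0592, 0.2242]
orientation: [-0.371, 3.119, -0.001]
wrist_force: [-0.2, -0.4, -3.8]
gripper_width: 0.0149
```

Run:
```python
from station import *; from h import *
o=get_obs(); show(o)
```

```text
t9.07 p [0.501  0.0592 0.2242] yaw -166.45 z [ 2.e-04 -4.e-04 -1.e+00] F [-0.19 -0.37 -3.83] M [-0.244 -0.164  0.222] w 0.0149 q [-0.041  0.179 -0.147  1.245 -0.    -0.278]
```

Request:
apply_moves([
  [255, [0, 0, 0], [0, 0, 0.07]],
  [255, [0, 0, 0], [0, 0, 0.07]],
  [255, [0, 0, 0], [0, 0, 0.07]],
  [255, [0, 0, 0], [0, 0, 0.02]],
  [255, [0, 0, 0], [0, 0, 0]],
])

```text
t: 9.48
position: [0.501, 0.0592, 0.2243]
orientation: [0.189, 3.136, -0.001]
wrist_force: [0.5, -1.3, -4.5]
gripper_width: 0.0151
```

Run:
```python
from station import *; from h import *
o=get_obs(); show(o)
c=camera("wrist"); cv2.imwrite("pics/w8.png",c["img"][:,:,::-1]);np.savez("w8.npz",**c)
```

```text
t9.48 p [0.501  0.0592 0.2243] yaw 173.09 z [ 1.e-04 -4.e-04 -1.e+00] F [ 0.51 -1.29 -4.46] M [-0.214 -0.125  0.149] w 0.0151 q [-0.041  0.179 -0.147  1.245 -0.     0.079]
```

View pics/w8.png

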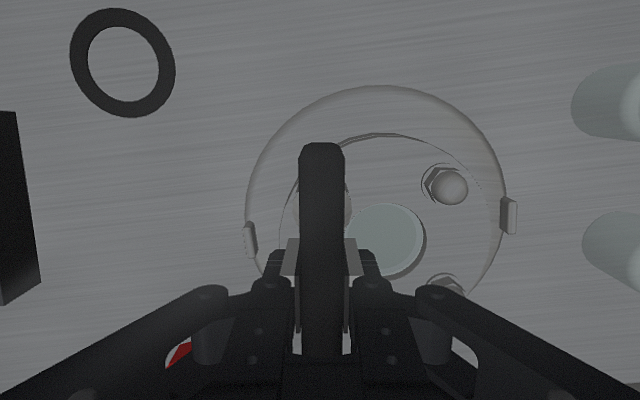

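Request:
apply_moves([
  [255, [0, 0, 0], [0, 0, -0.06]],
  [255, [0, 0, -0.2], [0, 0, 0]],
  [255, [0, 0, -0.35], [0, 0, 0]],
  [255, [0, 0, -0.2], [0, 0, 0]],
])

```text
t: 9.87
position: [0.5011, 0.0595, 0.2637]
orientation: [0.043, 3.14, 0.001]
wrist_force: [0.4, 0.4, -3.3]
gripper_width: 0.0148
```

Run:
```python
from station import *; from h import *
o=get_obs(); show(o); rows(o,tgt("D",164,.2605),164,5)
```

```text
t9.87 p [0.5011 0.0595 0.2637] yaw 178.45 z [ 1.3e-03  3.0e-04 -1.0e+00] F [ 0.37  0.36 -3.28] M [ 0.027 -0.096  0.023] w 0.0148 q [-0.041  0.167 -0.064  1.338  0.    -0.014]
mm/row 25.1 deg/row -2.89
[[255, [-0.353, 0.356, 0.013], [0, 0, 0.0321]], [255, [-0.335, 0.373, 0.013], [0, 0, 0.0321]], [255, [-0.316, 0.39, 0.013], [0, 0, 0.0321]], [255, [-0.296, 0.405, 0.013], [0, 0, 0.0321]], [255, [-0.275, 0.419, 0.013], [0, 0, 0.0321]]]
```

Request:
apply_moves([
  [255, [-0.353, 0.356, 0], [0, 0, 0.032]],
  [255, [-0.335, 0.373, 0], [0, 0, 0.032]],
  [255, [-0.316, 0.39, 0], [0, 0, 0.032]],
  [255, [-0.296, 0.405, 0], [0, 0, 0.032]],
  [255, [-0.275, 0.419, 0], [0, 0, 0.032]],
])

```text
t: 10.28
position: [0.5924, 0.147, 0.2626]
orientation: [0.44, 3.11, 0.001]
wrist_force: [0.4, -0.3, -4.0]
gripper_width: 0.015
```

Request:
apply_moves([
  [255, [0, 0, 0], [0, 0, 0]],
  [255, [0, 0, 0], [0, 0, 0]],
  [255, [0, 0, 0], [0, 0, 0]],
  [255, [0, 0, 0], [0, 0, 0]],
])

```text
t: 10.62
position: [0.5909, 0.1457, 0.2622]
orientation: [-0.435, -3.111, 0.0]
wrist_force: [0.2, 0.7, -4.2]
gripper_width: 0.0153
```

```bash
cat > hs.py <<'E'
from h import *
def slope(c):
    M=np.array([[0,1,0],[-.9648,0,-.263],[-.263,0,.9648]])
    v,u=np.mgrid[145:232,300:345]; uv=np.c_[u.ravel(),v.ravel()]
    o,D=ray(c,uv); Dc=D@c["R"].T; q=(Dc*c["range_z"][uv[:,1],uv[:,0]][:,None])@M+[.0655,0,-.143]
    mm=(q[:,2]>-.04)&(q[:,2]<-.02); ex=np.percentile(q[mm,0],99)
    m=mm&(q[:,0]>.018)&(q[:,0]<.046)&(abs(q[:,1])<.006); q=q[m]
    a=np.linalg.lstsq(np.c_[q[:,:2],np.ones(len(q))],q[:,2],rcond=None)[0]; print("handle slope x,y deg",np.degrees(a[:2]).round(2),"z0",a[2].round(4),"endx",ex.round(4))
E
python3 - <<'E'
from station import *; from hs import *; from hexo import hexang
c=camera("wrist"); cv2.imwrite("pics/w9.png",c["img"][:,:,::-1]);np.savez("w9.npz",**c)
slope(c); hexang(c,{"A":NUT["A"],"B":NUT["B"]},"pics/hex9.png")
o=get_obs(); show(o); plan(o,tgt("D",164,.2235),164)
E
```

```text
handle slope x,y deg [ 0.73 -0.11] z0 -0.0288 endx 0.0508
A flat normal 36.3 mod60 -> corner dir 6.3 mod 60  conc 0.49 n 5733
B flat normal 16.4 mod60 -> corner dir 46.4 mod 60  conc 0.07 n 3383
t10.67 p [0.591  0.1455 0.2623] yaw 164.09 z [ 1.e-04  0.e+00 -1.e+00] F [-0.38  0.76 -3.36] M [ 0.022 -0.05  -0.021] w 0.0152 q [ 0.11   0.376  0.21   1.405 -0.     0.387]
total [-0.015  0.015  0.775] [0.     0.     0.0009] n 2 per row [-0.0074  0.0075  0.3877] [0.     0.     0.0005]
```

View pics/hex9.png

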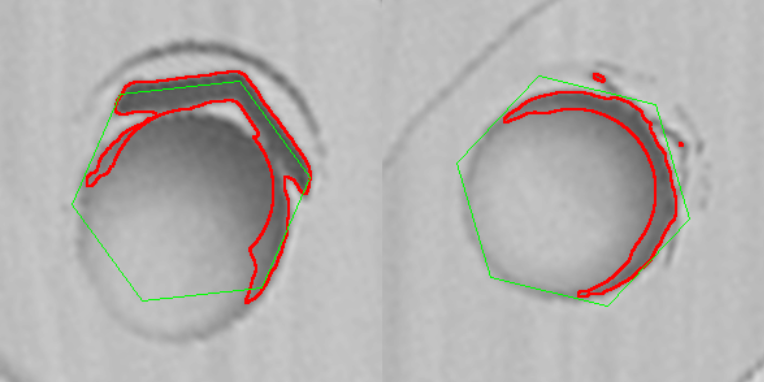

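View pics/w9.png

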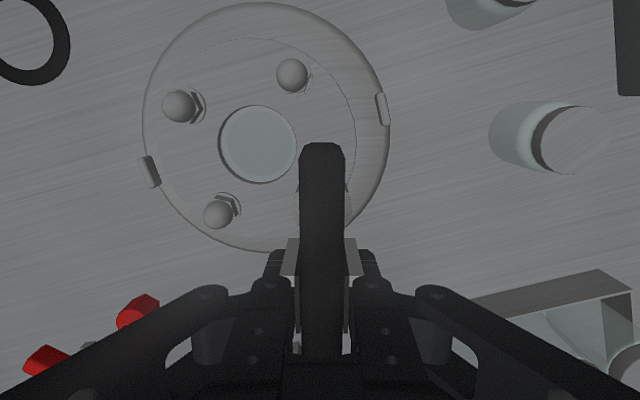

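Request:
apply_moves([
  [255, [0, 0.015, 0.2], [0, 0, 0]],
  [255, [0, 0, 0.25], [0, 0, 0]],
  [255, [0, 0, 0.08], [0, 0, 0]],
  [255, [0, 0, 0], [0, 0, 0]],
  [255, [0, 0, 0], [0, 0, 0]],
])

```text
t: 11.08
position: [0.5912, 0.1466, 0.2351]
orientation: [-0.434, -3.111, 0.0]
wrist_force: [0.1, -0.0, -2.7]
gripper_width: 0.015
```

Run:
```python
from station import *; from h import *
o=get_obs(); show(o); plan(o,tgt("D",164,.2235),164)
```

```text
t11.08 p [0.5912 0.1466 0.2351] yaw 164.10 z [-8.e-04  0.e+00 -1.e+00] F [ 0.05 -0.04 -2.71] M [ 0.055 -0.003  0.007] w 0.0150 q [0.111 0.381 0.152 1.343 0.    0.389]
total [-0.016 -0.006  0.231] [-0.0001 -0.0005  0.0012] n 1 per row [-0.0155 -0.0059  0.2314] [-0.0001 -0.0005  0.0012]
```

Request:
apply_moves([
  [255, [0, -0.005, 0.06], [0, 0, 0]],
  [255, [0, 0, 0.06], [0, 0, 0]],
  [255, [0, 0, 0.06], [0, 0, 0]],
  [255, [0, 0, 0.04], [0, 0, 0]],
  [255, [0, 0, 0], [0, 0, 0]],
])

```text
t: 11.5
position: [0.5915, 0.1466, 0.2237]
orientation: [-0.434, -3.111, -0.0]
wrist_force: [-0.6, 0.1, -3.2]
gripper_width: 0.0148
```

Run:
```python
from station import *; from h import *
o=get_obs(); show(o)
```

```text
t11.50 p [0.5915 0.1466 0.2237] yaw 164.13 z [-6.e-04  1.e-04 -1.e+00] F [-0.61  0.08 -3.24] M [-0.004  0.019  0.032] w 0.0148 q [0.111 0.384 0.128 1.316 0.    0.388]
```

Engaged with no contact force. Turning nut D.

Request:
apply_moves([
  [255, [0, 0, 0], [0, 0, 0.06]],
  [255, [0, 0, 0], [0, 0, 0.07]],
  [255, [0, 0, 0], [0, 0, 0.07]],
  [255, [0, 0, 0], [0, 0, 0.07]],
])

```text
t: 11.83
position: [0.5912, 0.1462, 0.2241]
orientation: [-1.086, -2.947, 0.002]
wrist_force: [-0.4, -1.9, -4.0]
gripper_width: 0.0153
```

Run:
```python
from station import *; from h import *
o=get_obs(); show(o)
```

```text
t11.83 p [0.5912 0.1462 0.2241] yaw 139.54 z [-0.001 -0.001 -1.   ] F [-0.37 -1.85 -3.99] M [-0.418  0.334  0.295] w 0.0153 q [ 1.110e-01  3.830e-01  1.290e-01  1.317e+00 -1.000e-03  8.170e-01]
```

Request:
apply_moves([
  [255, [0, 0, 0], [0, 0, 0.07]],
  [255, [0, 0, 0], [0, 0, 0.07]],
  [255, [0, 0, 0], [0, 0, 0.02]],
  [255, [0, 0, 0], [0, 0, 0]],
])

```text
t: 12.17
position: [0.5912, 0.1462, 0.2241]
orientation: [-1.441, -2.791, 0.002]
wrist_force: [-0.7, -1.7, -4.3]
gripper_width: 0.015
```

Run:
```python
from station import *; from h import *
o=get_obs(); show(o)
```

```text
t12.17 p [0.5912 0.1462 0.2241] yaw 125.39 z [-1.1e-03 -9.0e-04 -1.0e+00] F [-0.71 -1.68 -4.27] M [-0.504  0.482  0.103] w 0.0150 q [ 1.110e-01  3.830e-01  1.290e-01  1.317e+00 -1.000e-03  1.064e+00]
```

Request:
apply_moves([
  [255, [0, 0, 0], [0, 0, -0.06]],
  [255, [0, 0, -0.2], [0, 0, 0]],
  [255, [0, 0, -0.35], [0, 0, 0]],
  [255, [0, 0, -0.2], [0, 0, 0]],
])

```text
t: 12.5
position: [0.5923, 0.1468, 0.264]
orientation: [1.308, 2.854, 0.003]
wrist_force: [1.0, 0.3, -2.8]
gripper_width: 0.0149
```

Run:
```python
from station import *; from h import *
o=get_obs(); show(o); rows(o,tgt("B",140.5,.2605),140.5,4)
```

```text
t12.50 p [0.5923 0.1468 0.264 ] yaw 130.75 z [ 2.3e-03  8.0e-04 -1.0e+00] F [ 1.03  0.3  -2.84] M [-0.023 -0.046  0.033] w 0.0149 q [0.111 0.377 0.216 1.408 0.    0.971]
mm/row 22.2 deg/row 2.44
[[255, [0.292, -0.334, 0.018], [0, 0, -0.0271]], [255, [0.306, -0.321, 0.018], [0, 0, -0.0271]], [255, [0.32, -0.308, 0.018], [0, 0, -0.0271]], [255, [0.332, -0.294, 0.018], [0, 0, -0.0271]]]
```

Request:
apply_moves([
  [255, [0.292, -0.334, 0], [0, 0, -0.0271]],
  [255, [0.306, -0.321, 0], [0, 0, -0.0271]],
  [255, [0.32, -0.308, 0], [0, 0, -0.0271]],
  [255, [0.332, -0.294, 0], [0, 0, -0.0271]],
  [255, [0, 0, 0], [0, 0, 0]],
])

```text
t: 12.92
position: [0.4991, 0.1475, 0.2632]
orientation: [-1.057, -2.957, -0.0]
wrist_force: [0.1, -0.5, -3.6]
gripper_width: 0.015
```

Request:
apply_moves([
  [255, [0, 0, 0], [0, 0, 0]],
  [255, [0, 0, 0], [0, 0, 0]],
  [255, [0, 0, 0], [0, 0, 0]],
])

```text
t: 13.17
position: [0.5041, 0.1472, 0.2623]
orientation: [1.06, 2.956, 0.002]
wrist_force: [0.5, -0.8, -3.7]
gripper_width: 0.0149
```

Run:
```python
from station import *; from hs import *; from hexo import hexang
c=camera("wrist"); cv2.imwrite("pics/w10.png",c["img"][:,:,::-1]);np.savez("w10.npz",**c)
slope(c)
o=get_obs(); show(o); plan(o,tgt("B",140.5,.2235),140.5)
```

```text
handle slope x,y deg [ 0.92 -0.3 ] z0 -0.029 endx 0.0508
t13.22 p [0.504  0.1472 0.262 ] yaw 140.54 z [ 1.1e-03  3.0e-04 -1.0e+00] F [-0.52 -0.62 -3.65] M [-0.032  0.034 -0.016] w 0.0150 q [ 0.131  0.208 -0.019  1.343  0.     0.82 ]
total [ 0.012 -0.002  0.771] [0.0006 0.0004 0.0004] n 2 per row [ 0.0062 -0.001   0.3854] [0.0003 0.0002 0.0002]
```

View pics/w10.png

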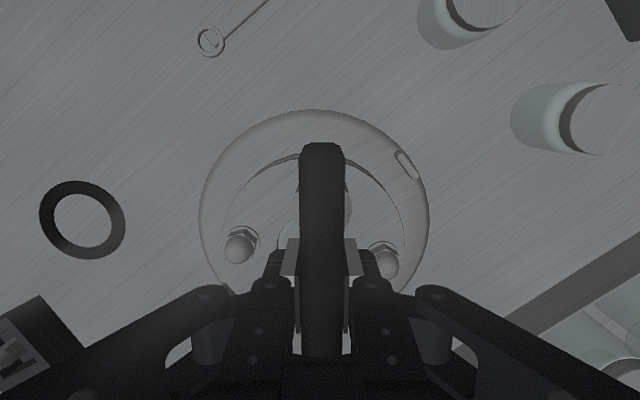

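Request:
apply_moves([
  [255, [0.025, 0, 0.2], [0, 0, 0]],
  [255, [0, 0, 0.25], [0, 0, 0]],
  [255, [0, 0, 0.07], [0, 0, 0]],
  [255, [0, 0, 0], [0, 0, 0]],
  [255, [0, 0, 0], [0, 0, 0]],
])

```text
t: 13.63
position: [0.5018, 0.1479, 0.2353]
orientation: [-1.06, -2.956, 0.001]
wrist_force: [-0.1, -0.7, -3.3]
gripper_width: 0.0152
```

Run:
```python
from station import *; from h import *
o=get_obs(); show(o); plan(o,tgt("B",140.5,.2235),140.5)
```

```text
t13.63 p [0.5018 0.1479 0.2353] yaw 140.57 z [-0.0011  0.     -1.    ] F [-0.12 -0.74 -3.31] M [-0.01  -0.023  0.012] w 0.0152 q [ 0.133  0.212 -0.078  1.281  0.     0.821]
total [-0.031  0.015  0.236] [-0.0004 -0.0005  0.0007] n 1 per row [-0.0307  0.0146  0.2364] [-0.0004 -0.0005  0.0007]
```

Request:
apply_moves([
  [255, [-0.008, 0.008, 0.06], [0, 0, 0]],
  [255, [0, 0, 0.06], [0, 0, 0]],
  [255, [0, 0, 0.06], [0, 0, 0]],
  [255, [0, 0, 0.04], [0, 0, 0]],
  [255, [0, 0, 0], [0, 0, 0]],
])

```text
t: 14.05
position: [0.5022, 0.1479, 0.2243]
orientation: [-1.059, -2.957, 0.0]
wrist_force: [-0.1, 0.2, -3.4]
gripper_width: 0.0152
```

Run:
```python
from station import *; from h import *
o=get_obs(); show(o)
```

```text
t14.05 p [0.5022 0.1479 0.2243] yaw 140.58 z [-8.e-04 -0.e+00 -1.e+00] F [-0.14  0.16 -3.44] M [-0.044  0.004  0.019] w 0.0152 q [ 0.133  0.216 -0.1    1.255  0.     0.821]
```

Request:
apply_moves([
  [255, [0, 0, 0], [0, 0, 0.06]],
  [255, [0, 0, 0], [0, 0, 0.07]],
  [255, [0, 0, 0], [0, 0, 0.07]],
  [255, [0, 0, 0], [0, 0, 0.07]],
])

```text
t: 14.38
position: [0.5024, 0.1478, 0.2248]
orientation: [1.665, 2.664, -0.001]
wrist_force: [-0.4, -0.7, -4.0]
gripper_width: 0.0149
```

Run:
```python
from station import *; from h import *
o=get_obs(); show(o)
```

```text
t14.38 p [0.5024 0.1478 0.2248] yaw 116.00 z [ 0.e+00 -4.e-04 -1.e+00] F [-0.38 -0.7  -4.01] M [-0.231 -0.044  0.255] w 0.0149 q [ 0.133  0.216 -0.099  1.256 -0.     1.25 ]
```

Request:
apply_moves([
  [255, [0, 0, 0], [0, 0, 0.07]],
  [255, [0, 0, 0], [0, 0, 0.07]],
  [255, [0, 0, 0], [0, 0, 0.02]],
  [255, [0, 0, 0], [0, 0, 0]],
])

```text
t: 14.72
position: [0.5024, 0.1479, 0.2248]
orientation: [1.98, 2.439, -0.0]
wrist_force: [-0.5, -0.4, -4.1]
gripper_width: 0.0152
```

Run:
```python
from station import *; from h import *
o=get_obs(); show(o)
```

```text
t14.72 p [0.5024 0.1479 0.2248] yaw 101.85 z [-0.e+00 -3.e-04 -1.e+00] F [-0.48 -0.4  -4.05] M [-0.119  0.03   0.135] w 0.0152 q [ 0.133  0.216 -0.099  1.256 -0.     1.497]
```

Request:
apply_moves([
  [255, [0, 0, 0], [0, 0, -0.06]],
  [255, [0, 0, -0.2], [0, 0, 0]],
  [255, [0, 0, -0.35], [0, 0, 0]],
  [255, [0, 0, -0.2], [0, 0, 0]],
])

```text
t: 15.05
position: [0.5028, 0.1481, 0.2644]
orientation: [1.864, 2.528, 0.002]
wrist_force: [0.5, 0.3, -3.2]
gripper_width: 0.0152
```

Run:
```python
from station import *; from h import *
o=get_obs(); show(o); rows(o,tgt("C",121.5,.262),121.5,5)
```

```text
t15.05 p [0.5028 0.1481 0.2644] yaw 107.20 z [ 1.6e-03  5.0e-04 -1.0e+00] F [ 0.52  0.34 -3.16] M [ 0.05  -0.078  0.041] w 0.0152 q [ 0.133  0.205 -0.016  1.348  0.     1.404]
mm/row 25.2 deg/row 2.86
[[255, [-0.45, 0.226, 0.01], [0, 0, -0.0318]], [255, [-0.46, 0.204, 0.01], [0, 0, -0.0318]], [255, [-0.47, 0.18, 0.01], [0, 0, -0.0318]], [255, [-0.478, 0.157, 0.01], [0, 0, -0.0318]], [255, [-0.486, 0.133, 0.01], [0, 0, -0.0318]]]
```

Request:
apply_moves([
  [255, [-0.45, 0.226, 0], [0, 0, -0.0318]],
  [255, [-0.46, 0.204, 0], [0, 0, -0.0318]],
  [255, [-0.47, 0.18, 0], [0, 0, -0.0318]],
  [255, [-0.478, 0.157, 0], [0, 0, -0.0318]],
  [255, [-0.486, 0.133, 0], [0, 0, -0.0318]],
])

```text
t: 15.47
position: [0.5909, 0.0567, 0.2633]
orientation: [1.53, 2.743, 0.001]
wrist_force: [0.4, -0.4, -3.8]
gripper_width: 0.015
```

Request:
apply_moves([
  [255, [0, 0, 0], [0, 0, 0]],
  [255, [0, 0, 0], [0, 0, 0]],
  [255, [0, 0, 0], [0, 0, 0]],
  [255, [0, 0, 0], [0, 0, 0]],
])

```text
t: 15.8
position: [0.5894, 0.0581, 0.2627]
orientation: [-1.533, -2.742, -0.0]
wrist_force: [0.3, -0.5, -3.2]
gripper_width: 0.0152
```

Run:
```python
from station import *; from hs import *; from hexo import hexang
c=camera("wrist"); cv2.imwrite("pics/w11.png",c["img"][:,:,::-1]);np.savez("w11.npz",**c)
slope(c); hexang(c,{k:NUT[k] for k in "ABD"},"pics/hex11.png")
o=get_obs(); show(o); plan(o,tgt("C",121.5,.2235),121.5)
```

```text
handle slope x,y deg [ 1.   -0.37] z0 -0.0289 endx 0.0508
A flat normal 35.3 mod60 -> corner dir 5.3 mod 60  conc 0.28 n 4723
B flat normal 16.3 mod60 -> corner dir 46.3 mod 60  conc 0.14 n 4197
D flat normal 43.5 mod60 -> corner dir 13.5 mod 60  conc 0.09 n 4196
t15.85 p [0.5894 0.0582 0.2627] yaw 121.62 z [ 1.e-04  3.e-04 -1.e+00] F [ 0.5   0.83 -3.42] M [-0.008  0.004 -0.028] w 0.0151 q [-0.037  0.342  0.163  1.392  0.     0.982]
total [-0.022  0.005  0.784] [ 0.0002 -0.0001  0.0013] n 2 per row [-0.0108  0.0027  0.3922] [ 0.0001 -0.0001  0.0006]
```

View pics/hex11.png

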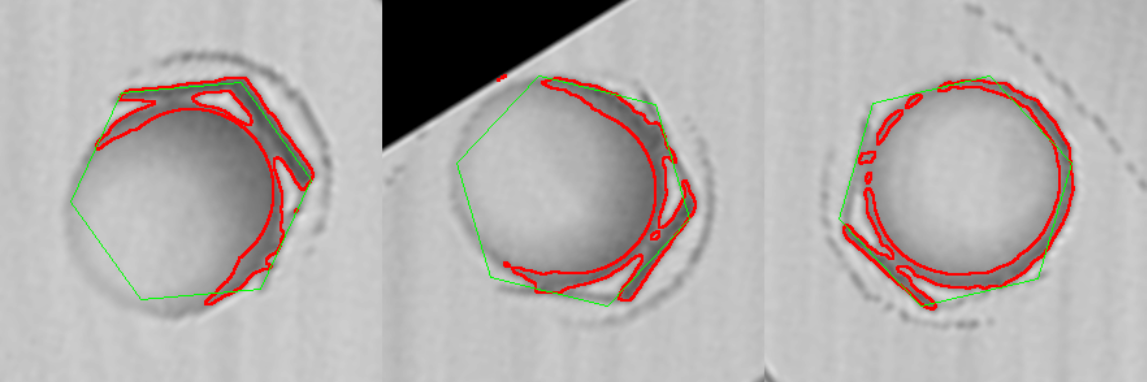

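Request:
apply_moves([
  [255, [0, 0, 0.2], [0, 0, 0]],
  [255, [0, 0, 0.25], [0, 0, 0]],
  [255, [0, 0, 0.08], [0, 0, 0]],
  [255, [0, 0, 0], [0, 0, 0]],
  [255, [0, 0, 0], [0, 0, 0]],
])

```text
t: 16.27
position: [0.5894, 0.0578, 0.2355]
orientation: [-1.532, -2.742, 0.001]
wrist_force: [0.6, 0.0, -3.6]
gripper_width: 0.0154
```

Run:
```python
from station import *; from h import *
o=get_obs(); show(o); plan(o,tgt("C",121.5,.2235),121.5)
```

```text
t16.27 p [0.5894 0.0578 0.2355] yaw 121.62 z [-9.e-04  1.e-04 -1.e+00] F [ 0.56  0.02 -3.58] M [ 0.022  0.047 -0.006] w 0.0154 q [-0.038  0.347  0.104  1.329  0.     0.981]
total [-0.014  0.01   0.24 ] [-0.0005 -0.0004  0.0013] n 1 per row [-0.0138  0.0096  0.24  ] [-0.0005 -0.0004  0.0013]
```

Request:
apply_moves([
  [255, [0.005, 0.005, 0.06], [0, 0, 0]],
  [255, [0, 0, 0.06], [0, 0, 0]],
  [255, [0, 0, 0.06], [0, 0, 0]],
  [255, [0, 0, 0.05], [0, 0, 0]],
  [255, [0, 0, 0], [0, 0, 0]],
])

```text
t: 16.68
position: [0.5898, 0.0578, 0.2234]
orientation: [-1.533, -2.741, 0.0]
wrist_force: [-0.3, 0.8, -3.5]
gripper_width: 0.015
```

Run:
```python
from station import *; from h import *
o=get_obs(); show(o)
```

```text
t16.68 p [0.5898 0.0578 0.2234] yaw 121.59 z [-9.e-04  2.e-04 -1.e+00] F [-0.26  0.78 -3.52] M [0.042 0.126 0.011] w 0.0150 q [-0.038  0.351  0.08   1.301  0.     0.982]
```

Request:
apply_moves([
  [255, [0, 0, 0], [0, 0, 0.06]],
  [255, [0, 0, 0], [0, 0, 0.07]],
  [255, [0, 0, 0], [0, 0, 0.07]],
  [255, [0, 0, 0], [0, 0, 0.07]],
])

```text
t: 17.02
position: [0.5895, 0.0579, 0.2239]
orientation: [-2.081, -2.352, 0.001]
wrist_force: [-2.4, 0.1, -3.9]
gripper_width: 0.015
```

Run:
```python
from station import *; from h import *
o=get_obs(); show(o)
```

```text
t17.02 p [0.5895 0.0579 0.2239] yaw 97.01 z [-1.4e-03  4.0e-04 -1.0e+00] F [-2.4   0.14 -3.91] M [0.103 0.466 0.342] w 0.0150 q [-0.038  0.35   0.08   1.302  0.     1.411]
```

Request:
apply_moves([
  [255, [0, 0, 0], [0, 0, 0.07]],
  [255, [0, 0, 0], [0, 0, 0.07]],
  [255, [0, 0, 0], [0, 0, 0.02]],
  [255, [0, 0, 0], [0, 0, 0]],
])

```text
t: 17.35
position: [0.5895, 0.058, 0.2239]
orientation: [-2.354, -2.078, 0.001]
wrist_force: [-2.2, 0.6, -3.7]
gripper_width: 0.0149
```

Run:
```python
from station import *; from h import *
o=get_obs(); show(o)
```

```text
t17.35 p [0.5895 0.058  0.2239] yaw 82.87 z [-1.3e-03  5.0e-04 -1.0e+00] F [-2.22  0.56 -3.66] M [0.168 0.53  0.128] w 0.0149 q [-0.038  0.35   0.081  1.302  0.     1.658]
```

Request:
apply_moves([
  [255, [0, 0, 0], [0, 0, -0.06]],
  [255, [0, 0, -0.2], [0, 0, 0]],
  [255, [0, 0, -0.35], [0, 0, 0]],
  [255, [0, 0, -0.2], [0, 0, 0]],
])

```text
t: 17.68
position: [0.5908, 0.0577, 0.264]
orientation: [2.255, 2.185, 0.003]
wrist_force: [0.1, -0.2, -3.6]
gripper_width: 0.015
```

Run:
```python
from station import *; from h import *
o=get_obs(); show(o); rows(o,tgt("A",124,.262),124,6)
```

```text
t17.68 p [0.5908 0.0577 0.264 ] yaw 88.21 z [ 2.6e-03 -2.0e-04 -1.0e+00] F [ 0.1  -0.2  -3.59] M [-0.03  -0.09  -0.007] w 0.0150 q [-0.038  0.343  0.167  1.392 -0.     1.564]
mm/row 14.8 deg/row 5.97
[[255, [-0.005, -0.296, 0.007], [0, 0, -0.0663]], [255, [0.026, -0.295, 0.007], [0, 0, -0.0663]], [255, [0.057, -0.291, 0.007], [0, 0, -0.0663]], [255, [0.086, -0.284, 0.007], [0, 0, -0.0663]], [255, [0.115, -0.273, 0.007], [0, 0, -0.0663]]]
[[255, [0.143, -0.26, 0.007], [0, 0, -0.0663]]]
```

Request:
apply_moves([
  [255, [-0.6, -0.3, 0], [0, 0, 0]],
  [255, [-0.6, -0.3, 0], [0, 0, 0]],
  [255, [0, 0, 0], [0, 0, 0]],
  [255, [0, 0, 0], [0, 0, 0]],
])

```text
t: 18.02
position: [0.5583, -0.0027, 0.2631]
orientation: [2.257, 2.183, 0.002]
wrist_force: [1.5, 0.2, -3.3]
gripper_width: 0.015
```

Run:
```python
from station import *; from hs import *; from hexo import hexang
c=camera("wrist"); cv2.imwrite("pics/w12.png",c["img"][:,:,::-1]);np.savez("w12.npz",**c)
slope(c); hexang(c,NUT,"pics/hex12.png")
```

```text
handle slope x,y deg [0.58 0.02] z0 -0.0289 endx 0.0509
A flat normal 36.1 mod60 -> corner dir 6.1 mod 60  conc 0.29 n 4321
B flat normal 0.0 mod60 -> corner dir 30.0 mod 60  conc nan n 0
C flat normal 37.5 mod60 -> corner dir 7.5 mod 60  conc 0.10 n 3861
D flat normal 0.0 mod60 -> corner dir 30.0 mod 60  conc nan n 0hexo.py:14: RuntimeWarning: invalid value encountered in scalar divide
  nrm=np.degrees(np.angle(z))/6; conc=abs(z)/w[dil].sum()
```

View pics/hex12.png

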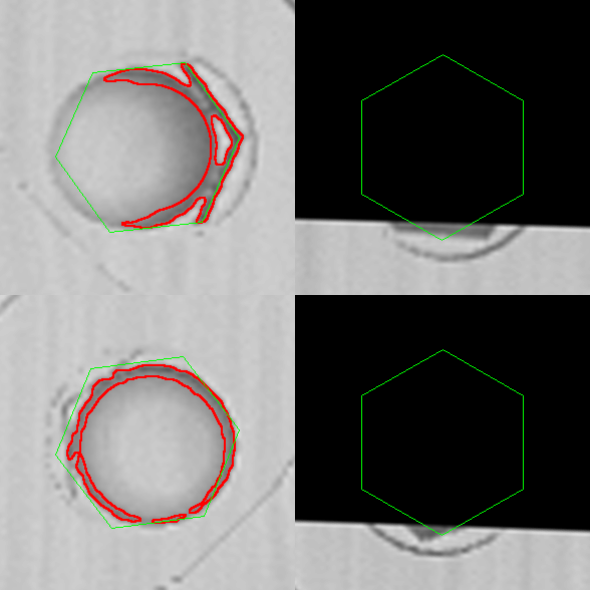

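View pics/w12.png

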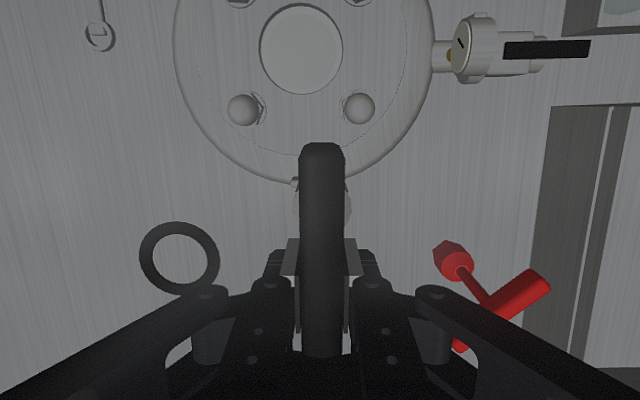

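Run:
```python
from h import *
c=np.load("w12.npz"); g=c["img"][70:150,220:400].astype(float); g=np.clip((g-60)*2.2,0,255).astype(np.uint8)
cv2.imwrite("pics/w12c.png",cv2.resize(g,None,fx=4.4,fy=4.4,interpolation=cv2.INTER_CUBIC))
```

```text
(no output)
```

View pics/w12c.png

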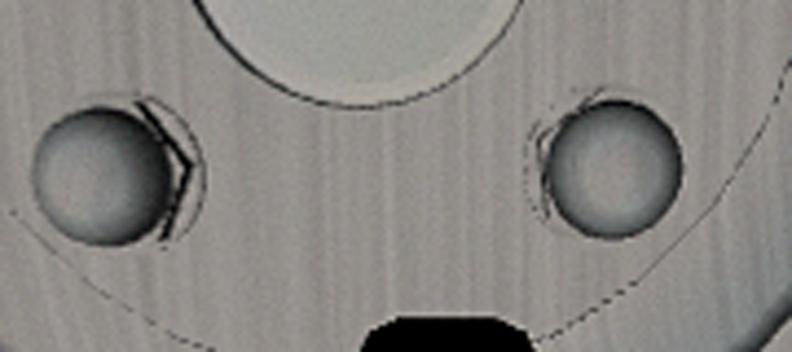

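C shows its left flat near vertical, with a corner direction of about 33° mod 60, so it turned about 29°. All four nuts are now at roughly 0.45–0.6 rad. Starting the second pass at A, yaw 125.

Run:
```python
from station import *; from h import *
o=get_obs(); show(o); rows(o,tgt("A",125,.262),125,6)
```

```text
t18.07 p [ 0.5587 -0.0019  0.2629] yaw 88.16 z [ 2.3e-03  1.0e-04 -1.0e+00] F [-0.44 -0.15 -3.53] M [ 0.029 -0.037 -0.029] w 0.0151 q [-0.147  0.273  0.068  1.364  0.     1.456]
mm/row 13.9 deg/row 6.14
[[255, [0.197, -0.196, 0.003], [0, 0, -0.0682]], [255, [0.217, -0.174, 0.003], [0, 0, -0.0682]], [255, [0.234, -0.15, 0.003], [0, 0, -0.0682]], [255, [0.249, -0.124, 0.003], [0, 0, -0.0682]], [255, [0.26, -0.096, 0.003], [0, 0, -0.0682]]]
[[255, [0.269, -0.068, 0.003], [0, 0, -0.0682]]]
```

Request:
apply_moves([
  [255, [0.197, -0.196, 0], [0, 0, -0.0682]],
  [255, [0.217, -0.174, 0], [0, 0, -0.0682]],
  [255, [0.234, -0.15, 0], [0, 0, -0.0682]],
  [255, [0.249, -0.124, 0], [0, 0, -0.0682]],
  [255, [0.26, -0.096, 0], [0, 0, -0.0682]],
])

```text
t: 18.48
position: [0.511, 0.0506, 0.2622]
orientation: [1.587, 2.711, 0.001]
wrist_force: [-0.1, 0.4, -3.1]
gripper_width: 0.0146
```

Request:
apply_moves([
  [255, [0.269, -0.068, 0], [0, 0, -0.0682]],
  [255, [0, 0, 0], [0, 0, 0]],
  [255, [0, 0, 0], [0, 0, 0]],
  [255, [0, 0, 0], [0, 0, 0]],
  [255, [0, 0, 0], [0, 0, 0]],
])

```text
t: 18.9
position: [0.502, 0.0594, 0.2619]
orientation: [1.449, 2.786, 0.0]
wrist_force: [-0.5, -0.1, -3.2]
gripper_width: 0.0148
```

```bash
sed -i 's/-\.0005\*np\.\(cos\|sin\)/+.0005*np.\1/g' h.py; tail -3 h.py
python3 - <<'E'
from station import *; from h import *
o=get_obs(); show(o); plan(o,tgt("A",125,.2235),125)
E
```

```text
NUT={"A":(.5016,.0594),"B":(.5031,.1478),"C":(.5899,.0579),"D":(.5914,.1462)}
def tgt(n,yaw,z):
    a=np.radians(yaw); return [NUT[n][0]+.0005*np.cos(a),NUT[n][1]+.0005*np.sin(a),z]
t18.90 p [0.502  0.0594 0.2619] yaw 125.04 z [ 8.e-04 -1.e-04 -1.e+00] F [-0.5  -0.15 -3.2 ] M [-0.017 -0.046  0.027] w 0.0148 q [-0.041  0.17  -0.066  1.334 -0.     0.918]
total [ 0.015 -0.008  0.768] [0.0004 0.0004 0.0005] n 2 per row [ 0.0076 -0.0039  0.3841] [0.0002 0.0002 0.0002]
```

Request:
apply_moves([
  [255, [0.01, -0.005, 0.2], [0, 0, 0]],
  [255, [0, 0, 0.25], [0, 0, 0]],
  [255, [0, 0, 0.06], [0, 0, 0]],
  [255, [0, 0, 0], [0, 0, 0]],
  [255, [0, 0, 0], [0, 0, 0]],
])

```text
t: 19.32
position: [0.5006, 0.0596, 0.2359]
orientation: [-1.448, -2.787, 0.0]
wrist_force: [-0.4, 0.9, -3.2]
gripper_width: 0.0149
```

Run:
```python
from station import *; from h import *
o=get_obs(); show(o); plan(o,tgt("A",125,.2235),125)
```

```text
t19.32 p [0.5006 0.0596 0.2359] yaw 125.08 z [-9.e-04  2.e-04 -1.e+00] F [-0.38  0.86 -3.16] M [-0.049 -0.043  0.049] w 0.0149 q [-0.041  0.175 -0.123  1.274  0.     0.918]
total [-0.004  0.014  0.249] [-0.0004 -0.0004  0.0009] n 1 per row [-0.0037  0.0139  0.2487] [-0.0004 -0.0004  0.0009]
```

Request:
apply_moves([
  [255, [0, 0.006, 0.06], [0, 0, 0]],
  [255, [0, 0, 0.06], [0, 0, 0]],
  [255, [0, 0, 0.06], [0, 0, 0]],
  [255, [0, 0, 0.05], [0, 0, 0]],
  [255, [0, 0, 0], [0, 0, 0]],
])

```text
t: 19.73
position: [0.5008, 0.0599, 0.2242]
orientation: [-1.447, -2.788, 0.0]
wrist_force: [0.5, -0.2, -3.1]
gripper_width: 0.0151
```

Run:
```python
from station import *; from h import *
o=get_obs(); show(o)
```

```text
t19.73 p [0.5008 0.0599 0.2242] yaw 125.12 z [-6.e-04 -0.e+00 -1.e+00] F [ 0.53 -0.16 -3.06] M [-0.092 -0.11  -0.025] w 0.0151 q [-0.04   0.179 -0.147  1.245 -0.     0.918]
```

Request:
apply_moves([
  [255, [0, 0, 0], [0, 0, 0.06]],
  [255, [0, 0, 0], [0, 0, 0.07]],
  [255, [0, 0, 0], [0, 0, 0.07]],
  [255, [0, 0, 0], [0, 0, 0.07]],
  [255, [0, 0, 0], [0, 0, 0.07]],
])

```text
t: 20.15
position: [0.5011, 0.0595, 0.2248]
orientation: [2.137, 2.301, -0.001]
wrist_force: [0.3, -0.4, -4.1]
gripper_width: 0.0153
```

Run:
```python
from station import *; from h import *
o=get_obs(); show(o)
```

```text
t20.15 p [0.5011 0.0595 0.2248] yaw 94.23 z [ 2.0e-04 -1.1e-03 -1.0e+00] F [ 0.32 -0.43 -4.13] M [-0.442 -0.09   0.313] w 0.0153 q [-4.000e-02  1.790e-01 -1.460e-01  1.246e+00 -1.000e-03  1.457e+00]
```

Request:
apply_moves([
  [255, [0, 0, 0], [0, 0, 0.05]],
  [255, [0, 0, 0], [0, 0, 0.05]],
  [255, [0, 0, 0], [0, 0, 0.03]],
])

```text
t: 20.4
position: [0.501, 0.0595, 0.2248]
orientation: [2.359, 2.074, -0.001]
wrist_force: [0.4, -1.8, -4.1]
gripper_width: 0.0149
```

Run:
```python
from station import *; from h import *
o=get_obs(); show(o)
```

```text
t20.40 p [0.501  0.0595 0.2248] yaw 82.63 z [ 1.0e-04 -1.1e-03 -1.0e+00] F [ 0.37 -1.82 -4.07] M [-0.469 -0.028  0.208] w 0.0149 q [-4.000e-02  1.790e-01 -1.460e-01  1.246e+00 -1.000e-03  1.659e+00]
```

Request:
apply_moves([
  [255, [0, 0, 0], [0, 0, 0.03]],
  [255, [0, 0, 0], [0, 0, 0.03]],
  [255, [0, 0, 0], [0, 0, 0]],
])

```text
t: 20.65
position: [0.501, 0.0595, 0.2248]
orientation: [2.452, 1.963, -0.001]
wrist_force: [0.2, -1.4, -4.6]
gripper_width: 0.015
```

Run:
```python
from station import *; from h import *
o=get_obs(); show(o)
```

```text
t20.65 p [0.501  0.0595 0.2248] yaw 77.35 z [ 1.e-04 -1.e-03 -1.e+00] F [ 0.24 -1.42 -4.59] M [-0.51  -0.103  0.049] w 0.0150 q [-4.000e-02  1.790e-01 -1.460e-01  1.246e+00 -1.000e-03  1.751e+00]
```

Request:
apply_moves([
  [255, [0, 0, 0], [0, 0, 0.03]],
  [255, [0, 0, 0], [0, 0, 0.02]],
  [255, [0, 0, 0], [0, 0, 0]],
])

```text
t: 20.9
position: [0.501, 0.0596, 0.2248]
orientation: [2.525, 1.867, -0.001]
wrist_force: [0.4, -1.8, -4.3]
gripper_width: 0.0153
```

Run:
```python
from station import *; from h import *
o=get_obs(); show(o)
```

```text
t20.90 p [0.501  0.0596 0.2248] yaw 72.97 z [ 1.e-04 -9.e-04 -1.e+00] F [ 0.38 -1.76 -4.25] M [-0.641  0.039  0.282] w 0.0153 q [-4.000e-02  1.790e-01 -1.460e-01  1.246e+00 -1.000e-03  1.828e+00]
```

Request:
apply_moves([
  [255, [0, 0, 0], [0, 0, 0.03]],
  [255, [0, 0, 0], [0, 0, 0.03]],
])

```text
t: 21.07
position: [0.501, 0.0597, 0.2249]
orientation: [2.61, 1.747, -0.0]
wrist_force: [0.3, -2.7, -3.4]
gripper_width: 0.0151
```

Run:
```python
from station import *; from h import *
o=get_obs(); show(o)
```

```text
t21.07 p [0.501  0.0597 0.2249] yaw 67.59 z [ 2.e-04 -8.e-04 -1.e+00] F [ 0.35 -2.67 -3.35] M [-0.632  0.064  0.899] w 0.0151 q [-4.000e-02  1.790e-01 -1.460e-01  1.246e+00 -1.000e-03  1.922e+00]
```

Request:
apply_moves([
  [255, [0, 0, 0], [0, 0, 0]],
])

```text
t: 21.15
position: [0.501, 0.0597, 0.2249]
orientation: [2.61, 1.747, -0.0]
wrist_force: [-0.7, -1.0, -3.2]
gripper_width: 0.0152
```

Run:
```python
from station import *; from h import *
o=get_obs(); show(o)
```

```text
t21.15 p [0.501  0.0597 0.2249] yaw 67.60 z [ 2.e-04 -8.e-04 -1.e+00] F [-0.65 -1.02 -3.2 ] M [-0.681  0.035  0.509] w 0.0152 q [-4.000e-02  1.790e-01 -1.460e-01  1.246e+00 -1.000e-03  1.922e+00]
```

Request:
apply_moves([
  [255, [0, 0, 0], [0, 0, 0.02]],
  [255, [0, 0, 0], [0, 0, 0]],
])

```text
t: 21.32
position: [0.501, 0.0597, 0.2249]
orientation: [2.636, 1.707, -0.0]
wrist_force: [-0.3, -2.7, -3.4]
gripper_width: 0.0151
```

Run:
```python
from station import *; from hs import *
o=get_obs(); show(o); c=camera("wrist"); slope(c)
```

```text
t21.32 p [0.501  0.0597 0.2249] yaw 65.86 z [ 2.e-04 -6.e-04 -1.e+00] F [-0.29 -2.69 -3.4 ] M [-0.724  0.007  0.719] w 0.0151 q [-4.000e-02  1.790e-01 -1.460e-01  1.246e+00 -1.000e-03  1.952e+00]
handle slope x,y deg [0.72 1.09] z0 -0.0288 endx 0.0508
```

Request:
apply_moves([
  [255, [0, 0, 0], [0, 0, -0.07]],
  [255, [0, 0, 0], [0, 0, -0.06]],
  [255, [0, 0, -0.2], [0, 0, 0]],
  [255, [0, 0, -0.35], [0, 0, 0]],
  [255, [0, 0, -0.2], [0, 0, 0]],
])

```text
t: 21.78
position: [0.5012, 0.0604, 0.2643]
orientation: [-2.453, -1.962, -0.003]
wrist_force: [0.2, -0.2, -3.6]
gripper_width: 0.0151
```

```bash
cat >> hs.py <<'E'
def hyaw(c):
    M=np.array([[0,1,0],[-.9648,0,-.263],[-.263,0,.9648]])
    v,u=np.mgrid[145:232,285:360]; uv=np.c_[u.ravel(),v.ravel()]
    o,D=ray(c,uv); Dc=D@c["R"].T; q=(Dc*c["range_z"][uv[:,1],uv[:,0]][:,None])@M+[.0655,0,-.143]
    m=(q[:,2]>-.034)&(q[:,2]<-.024); q=q[m]; xs=np.arange(.02,.044,.002); mid=[]
    for x in xs:
        s=q[abs(q[:,0]-x)<.0015,1]; mid.append((s.min()+s.max())/2)
    a=np.polyfit(xs,mid,1); print("handle yaw in tool deg %.2f, y at centre %.4f"%(np.degrees(a[0]),a[1]))
E
python3 - <<'E'
from station import *; from hs import *
hyaw(np.load("w5wrist.npz")); hyaw(np.load("w12.npz"))
o=get_obs(); show(o); c=camera("wrist"); np.savez("w13.npz",**c); slope(c); hyaw(c)
cv2.imwrite("pics/w13.png",c["img"][:,:,::-1]);rows(get_obs(),tgt("D",75,.262),75,5)
E
```

```text
handle yaw in tool deg 0.27, y at centre -0.0001
handle yaw in tool deg 0.03, y at centre 0.0001
t21.78 p [0.5012 0.0604 0.2643] yaw 77.32 z [ 0.0013  0.0014 -1.    ] F [ 0.23 -0.24 -3.61] M [-0.048 -0.01   0.008] w 0.0151 q [-4.000e-02  1.680e-01 -6.300e-02  1.339e+00  1.000e-03  1.752e+00]
handle slope x,y deg [0.56 0.35] z0 -0.0289 endx 0.0508
handle yaw in tool deg 0.09, y at centre -0.0000
mm/row 24.9 deg/row -0.47
[[255, [0.415, 0.273, 0.016], [0, 0, 0.0052]], [255, [0.417, 0.269, 0.016], [0, 0, 0.0052]], [255, [0.42, 0.266, 0.016], [0, 0, 0.0052]], [255, [0.422, 0.262, 0.016], [0, 0, 0.0052]], [255, [0.424, 0.259, 0.016], [0, 0, 0.0052]]]
```

Nut A reached its stop at 0.9 N m, with no slip in the grip. On to D.

Request:
apply_moves([
  [255, [0.415, 0.273, 0], [0, 0, 0.005]],
  [255, [0.417, 0.269, 0], [0, 0, 0.005]],
  [255, [0.42, 0.266, 0], [0, 0, 0.005]],
  [255, [0.422, 0.262, 0], [0, 0, 0.005]],
  [255, [0.424, 0.259, 0], [0, 0, 0.005]],
])

```text
t: 22.25
position: [0.5908, 0.1477, 0.2624]
orientation: [-2.491, -1.914, -0.001]
wrist_force: [-0.5, -0.1, -2.9]
gripper_width: 0.0148
```

Request:
apply_moves([
  [255, [0, 0, 0], [0, 0, 0]],
  [255, [0, 0, 0], [0, 0, 0]],
  [255, [0, 0, 0], [0, 0, 0]],
  [255, [0, 0, 0], [0, 0, 0]],
])

```text
t: 22.58
position: [0.5894, 0.1461, 0.2624]
orientation: [-2.49, -1.915, 0.001]
wrist_force: [1.0, -0.9, -3.4]
gripper_width: 0.0148
```

Run:
```python
from station import *; from hs import *
o=get_obs(); show(o); plan(o,tgt("D",75,.2235),75)
```

```text
t22.58 p [0.5894 0.1461 0.2624] yaw 75.13 z [-6.e-04  1.e-04 -1.e+00] F [ 1.   -0.92 -3.38] M [ 0.01  -0.048  0.016] w 0.0148 q [0.111 0.373 0.207 1.405 0.    1.941]
total [0.023 0.039 0.778] [-0.0004  0.0001  0.0014] n 2 per row [0.0116 0.0194 0.3888] [-0.0002  0.      0.0007]
```

Request:
apply_moves([
  [255, [0.023, 0.039, 0.2], [0, 0, 0]],
  [255, [0, 0, 0.25], [0, 0, 0]],
  [255, [0, 0, 0.07], [0, 0, 0]],
  [255, [0, 0, 0], [0, 0, 0]],
  [255, [0, 0, 0], [0, 0, 0]],
])

```text
t: 23.0
position: [0.5918, 0.1467, 0.2362]
orientation: [-2.49, -1.915, 0.001]
wrist_force: [0.3, 0.3, -2.8]
gripper_width: 0.0151
```

Run:
```python
from station import *; from hs import *
o=get_obs(); show(o); plan(o,tgt("D",75,.2235),75)
```

```text
t23.00 p [0.5918 0.1467 0.2362] yaw 75.14 z [-7.e-04  1.e-04 -1.e+00] F [ 0.27  0.32 -2.82] M [-0.008 -0.047 -0.064] w 0.0151 q [0.111 0.382 0.156 1.346 0.    1.942]
total [-0.003 -0.005  0.254] [-0.0004  0.0001  0.0015] n 1 per row [-0.0026 -0.0047  0.254 ] [-0.0004  0.0001  0.0015]
```

Request:
apply_moves([
  [255, [0, -0.005, 0.06], [0, 0, 0]],
  [255, [0, 0, 0.06], [0, 0, 0]],
  [255, [0, 0, 0.06], [0, 0, 0]],
  [255, [0, 0, 0.055], [0, 0, 0]],
  [255, [0, 0, 0], [0, 0, 0]],
])

```text
t: 23.42
position: [0.5916, 0.1469, 0.2236]
orientation: [-2.489, -1.916, 0.002]
wrist_force: [-1.4, -1.5, -4.1]
gripper_width: 0.0153
```

Run:
```python
from station import *; from hs import *
o=get_obs(); show(o)
```

```text
t23.42 p [0.5916 0.1469 0.2236] yaw 75.16 z [-1.3e-03 -6.0e-04 -1.0e+00] F [-1.4  -1.46 -4.09] M [-0.622  0.327  0.038] w 0.0153 q [ 0.112  0.385  0.13   1.317 -0.     1.942]
```

Request:
apply_moves([
  [255, [0, 0, 0], [0, 0, 0.06]],
  [255, [0, 0, 0], [0, 0, 0.07]],
  [255, [0, 0, 0], [0, 0, 0.07]],
  [255, [0, 0, 0], [0, 0, 0.07]],
  [255, [0, 0, 0], [0, 0, 0.07]],
])

```text
t: 23.83
position: [0.5914, 0.1466, 0.2238]
orientation: [2.909, 1.184, -0.003]
wrist_force: [-1.9, -3.9, -3.8]
gripper_width: 0.0151
```

Run:
```python
from station import *; from h import *
o=get_obs(); show(o)
```

```text
t23.83 p [0.5914 0.1466 0.2238] yaw 44.28 z [-0.0017 -0.0014 -1.    ] F [-1.88 -3.87 -3.77] M [-0.885  0.502  0.324] w 0.0151 q [ 1.120e-01  3.850e-01  1.300e-01  1.318e+00 -1.000e-03  2.481e+00]
```

Request:
apply_moves([
  [255, [0, 0, 0], [0, 0, 0.05]],
  [255, [0, 0, 0], [0, 0, 0.04]],
  [255, [0, 0, 0], [0, 0, 0.03]],
])

```text
t: 24.08
position: [0.5914, 0.1466, 0.2238]
orientation: [3.007, 0.908, -0.003]
wrist_force: [-1.2, -2.7, -4.4]
gripper_width: 0.0152
```

Run:
```python
from station import *; from h import *
o=get_obs(); show(o)
```

```text
t24.08 p [0.5914 0.1466 0.2238] yaw 33.61 z [-0.0018 -0.0014 -1.    ] F [-1.24 -2.67 -4.39] M [-0.824  0.517  0.286] w 0.0152 q [ 1.120e-01  3.850e-01  1.300e-01  1.318e+00 -1.000e-03  2.667e+00]
```

Request:
apply_moves([
  [255, [0, 0, 0], [0, 0, 0.03]],
  [255, [0, 0, 0], [0, 0, 0.03]],
])

```text
t: 24.25
position: [0.5914, 0.1466, 0.2238]
orientation: [3.046, 0.767, -0.003]
wrist_force: [-0.9, -3.1, -3.7]
gripper_width: 0.0152
```

Run:
```python
from station import *; from h import *
o=get_obs(); show(o)
```

```text
t24.25 p [0.5914 0.1466 0.2238] yaw 28.25 z [-0.0018 -0.0014 -1.    ] F [-0.9  -3.15 -3.65] M [-0.877  0.543  0.218] w 0.0152 q [ 1.120e-01  3.850e-01  1.300e-01  1.318e+00 -1.000e-03  2.760e+00]
```

Request:
apply_moves([
  [255, [0, 0, 0], [0, 0, 0.03]],
  [255, [0, 0, 0], [0, 0, 0.02]],
])

```text
t: 24.42
position: [0.5914, 0.1467, 0.2238]
orientation: [3.073, 0.648, -0.003]
wrist_force: [-1.6, -3.1, -4.3]
gripper_width: 0.0146
```

Run:
```python
from station import *; from h import *
o=get_obs(); show(o)
```

```text
t24.42 p [0.5914 0.1467 0.2238] yaw 23.80 z [-0.0018 -0.0013 -1.    ] F [-1.58 -3.11 -4.26] M [-0.794  0.52   0.709] w 0.0146 q [ 1.120e-01  3.850e-01  1.300e-01  1.318e+00 -1.000e-03  2.838e+00]
```

Torque rising, so one more nudge to confirm the stop.

Request:
apply_moves([
  [255, [0, 0, 0], [0, 0, 0.025]],
  [255, [0, 0, 0], [0, 0, 0]],
])

```text
t: 24.58
position: [0.5914, 0.1467, 0.2239]
orientation: [3.085, 0.589, -0.003]
wrist_force: [-2.2, -3.3, -4.2]
gripper_width: 0.015
```

Run:
```python
from station import *; from h import *
o=get_obs(); show(o)
```

```text
t24.58 p [0.5914 0.1467 0.2239] yaw 21.63 z [-0.0017 -0.0012 -1.    ] F [-2.18 -3.26 -4.23] M [-0.917  0.542  0.538] w 0.0150 q [ 1.120e-01  3.850e-01  1.300e-01  1.318e+00 -1.000e-03  2.876e+00]
```

Request:
apply_moves([
  [255, [0, 0, 0], [0, 0, -0.07]],
  [255, [0, 0, 0], [0, 0, -0.06]],
  [255, [0, 0, -0.2], [0, 0, 0]],
  [255, [0, 0, -0.35], [0, 0, 0]],
  [255, [0, 0, -0.2], [0, 0, 0]],
])

```text
t: 25.0
position: [0.5929, 0.1477, 0.2642]
orientation: [-3.01, -0.897, -0.005]
wrist_force: [0.2, -0.6, -3.7]
gripper_width: 0.0151
```

Run:
```python
from station import *; from hs import *
o=get_obs(); show(o); c=camera("wrist"); np.savez("w14.npz",**c); slope(c); hyaw(c)
cv2.imwrite("pics/w14.png",c["img"][:,:,::-1]);rows(get_obs(),tgt("B",111,.262),111,12)
```

```text
t25.00 p [0.5929 0.1477 0.2642] yaw 33.20 z [ 0.0026  0.0016 -1.    ] F [ 0.2  -0.56 -3.69] M [-0.016 -0.073  0.007] w 0.0151 q [1.120e-01 3.780e-01 2.180e-01 1.408e+00 1.000e-03 2.674e+00]
handle slope x,y deg [ 0.59 -0.3 ] z0 -0.0289 endx 0.0509
handle yaw in tool deg 0.15, y at centre -0.0000
mm/row 7.6 deg/row 6.48
[[255, [-0.126, -0.084, 0.007], [0, 0, -0.072]], [255, [-0.116, -0.097, 0.007], [0, 0, -0.072]], [255, [-0.104, -0.11, 0.007], [0, 0, -0.072]], [255, [-0.091, -0.121, 0.007], [0, 0, -0.072]], [255, [-0.077, -0.13, 0.007], [0, 0, -0.072]]]
[[255, [-0.062, -0.138, 0.007], [0, 0, -0.072]], [255, [-0.046, -0.144, 0.007], [0, 0, -0.072]], [255, [-0.029, -0.149, 0.007], [0, 0, -0.072]], [255, [-0.012, -0.151, 0.007], [0, 0, -0.072]], [255, [0.005, -0.151, 0.007], [0, 0, -0.072]]]
[[255, [0.022, -0.15, 0.007], [0, 0, -0.072]], [255, [0.039, -0.146, 0.007], [0, 0, -0.072]]]
```

Request:
apply_moves([
  [255, [-0.126, -0.084, 0], [0, 0, -0.072]],
  [255, [-0.116, -0.097, 0], [0, 0, -0.072]],
  [255, [-0.104, -0.11, 0], [0, 0, -0.072]],
  [255, [-0.091, -0.121, 0], [0, 0, -0.072]],
  [255, [-0.077, -0.13, 0], [0, 0, -0.072]],
])

```text
t: 25.47
position: [0.5543, 0.1478, 0.2625]
orientation: [-2.635, -1.71, -0.003]
wrist_force: [1.2, 0.6, -3.3]
gripper_width: 0.0152
```

Request:
apply_moves([
  [255, [-0.062, -0.138, 0], [0, 0, -0.072]],
  [255, [-0.046, -0.144, 0], [0, 0, -0.072]],
  [255, [-0.029, -0.149, 0], [0, 0, -0.072]],
  [255, [-0.012, -0.151, 0], [0, 0, -0.072]],
  [255, [0.005, -0.151, 0], [0, 0, -0.072]],
])

```text
t: 25.88
position: [0.5164, 0.1479, 0.2626]
orientation: [2.053, 2.377, 0.003]
wrist_force: [0.3, 0.6, -3.7]
gripper_width: 0.015
```

Request:
apply_moves([
  [255, [0.022, -0.15, 0], [0, 0, -0.072]],
  [255, [0.039, -0.146, 0], [0, 0, -0.072]],
  [255, [0, 0, 0], [0, 0, 0]],
  [255, [0, 0, 0], [0, 0, 0]],
  [255, [0, 0, 0], [0, 0, 0]],
])

```text
t: 26.3
position: [0.5019, 0.1477, 0.2624]
orientation: [1.781, 2.587, 0.002]
wrist_force: [0.8, -0.5, -4.2]
gripper_width: 0.0155
```

Run:
```python
from station import *; from hs import *
o=get_obs(); show(o); plan(o,tgt("B",111,.2235),111)
```

```text
t26.30 p [0.5019 0.1477 0.2624] yaw 110.90 z [ 1.5e-03  5.0e-04 -1.0e+00] F [ 0.79 -0.52 -4.25] M [-0.021  0.015  0.047] w 0.0155 q [ 0.133  0.204 -0.023  1.342  0.     1.339]
total [0.003 0.022 0.778] [ 0.001   0.     -0.0012] n 2 per row [0.0014 0.0108 0.3892] [ 0.0005  0.     -0.0006]
```

Request:
apply_moves([
  [255, [0.005, 0.02, 0.2], [0, 0, 0]],
  [255, [0, 0, 0.25], [0, 0, 0]],
  [255, [0, 0, 0.07], [0, 0, 0]],
  [255, [0, 0, 0], [0, 0, 0]],
  [255, [0, 0, 0], [0, 0, 0]],
])

```text
t: 26.72
position: [0.502, 0.1481, 0.2356]
orientation: [-1.778, -2.589, 0.001]
wrist_force: [0.8, 0.8, -3.8]
gripper_width: 0.0156
```

Run:
```python
from station import *; from hs import *
o=get_obs(); show(o); plan(o,tgt("B",111,.2235),111)
```

```text
t26.72 p [0.502  0.1481 0.2356] yaw 111.04 z [-8.e-04  1.e-04 -1.e+00] F [ 0.8   0.78 -3.79] M [-0.045  0.01  -0.037] w 0.0156 q [ 0.133  0.212 -0.077  1.282  0.     1.337]
total [-0.004  0.018  0.243] [-0.0005 -0.0002  0.0004] n 1 per row [-0.0036  0.0178  0.2429] [-0.0005 -0.0002  0.0004]
```

Request:
apply_moves([
  [255, [0, 0.008, 0.06], [0, 0, 0]],
  [255, [0, 0, 0.06], [0, 0, 0]],
  [255, [0, 0, 0.06], [0, 0, 0]],
  [255, [0, 0, 0.05], [0, 0, 0]],
  [255, [0, 0, 0], [0, 0, 0]],
])

```text
t: 27.13
position: [0.5025, 0.1481, 0.2241]
orientation: [1.778, 2.59, -0.0]
wrist_force: [0.9, -1.3, -3.1]
gripper_width: 0.0151
```

Run:
```python
from station import *; from hs import *
o=get_obs(); show(o)
```

```text
t27.13 p [0.5025 0.1481 0.2241] yaw 111.07 z [-0.e+00 -2.e-04 -1.e+00] F [ 0.89 -1.28 -3.07] M [-0.2   -0.274  0.031] w 0.0151 q [ 0.133  0.216 -0.101  1.254 -0.     1.337]
```

Request:
apply_moves([
  [255, [0, 0, 0], [0, 0, 0.06]],
  [255, [0, 0, 0], [0, 0, 0.07]],
  [255, [0, 0, 0], [0, 0, 0.07]],
  [255, [0, 0, 0], [0, 0, 0.07]],
  [255, [0, 0, 0], [0, 0, 0.07]],
])

```text
t: 27.55
position: [0.5026, 0.1479, 0.2245]
orientation: [2.402, 2.023, -0.0]
wrist_force: [0.1, -2.0, -4.3]
gripper_width: 0.0147
```

Run:
```python
from station import *; from h import *
o=get_obs(); show(o)
```

```text
t27.55 p [0.5026 0.1479 0.2245] yaw 80.19 z [ 4.e-04 -9.e-04 -1.e+00] F [ 0.14 -2.03 -4.32] M [-0.538 -0.208  0.283] w 0.0147 q [ 1.330e-01  2.160e-01 -1.000e-01  1.254e+00 -1.000e-03  1.875e+00]
```

Request:
apply_moves([
  [255, [0, 0, 0], [0, 0, 0.05]],
  [255, [0, 0, 0], [0, 0, 0.04]],
  [255, [0, 0, 0], [0, 0, 0.03]],
])

```text
t: 27.8
position: [0.5025, 0.1479, 0.2245]
orientation: [2.58, 1.791, -0.0]
wrist_force: [0.7, -1.8, -3.6]
gripper_width: 0.0147
```

Run:
```python
from station import *; from h import *
o=get_obs(); show(o)
```

```text
t27.80 p [0.5025 0.1479 0.2245] yaw 69.52 z [ 2.e-04 -9.e-04 -1.e+00] F [ 0.69 -1.81 -3.56] M [-0.503 -0.175  0.28 ] w 0.0147 q [ 1.330e-01  2.160e-01 -1.000e-01  1.255e+00 -1.000e-03  2.062e+00]
```

Request:
apply_moves([
  [255, [0, 0, 0], [0, 0, 0.03]],
  [255, [0, 0, 0], [0, 0, 0.03]],
])

```text
t: 27.97
position: [0.5025, 0.1479, 0.2245]
orientation: [2.661, 1.668, -0.0]
wrist_force: [1.0, -2.0, -4.6]
gripper_width: 0.015
```

Run:
```python
from station import *; from h import *
o=get_obs(); show(o)
```

```text
t27.97 p [0.5025 0.1479 0.2245] yaw 64.16 z [ 2.e-04 -9.e-04 -1.e+00] F [ 1.01 -2.03 -4.58] M [-0.49  -0.196  0.266] w 0.0150 q [ 1.330e-01  2.160e-01 -1.000e-01  1.255e+00 -1.000e-03  2.155e+00]
```

Request:
apply_moves([
  [255, [0, 0, 0], [0, 0, 0.03]],
  [255, [0, 0, 0], [0, 0, 0.02]],
])

```text
t: 28.13
position: [0.5025, 0.1479, 0.2245]
orientation: [2.724, 1.563, -0.001]
wrist_force: [0.1, -1.2, -4.5]
gripper_width: 0.015
```

Run:
```python
from station import *; from h import *
o=get_obs(); show(o)
```

```text
t28.13 p [0.5025 0.1479 0.2245] yaw 59.67 z [ 1.e-04 -9.e-04 -1.e+00] F [ 0.14 -1.18 -4.53] M [-0.478 -0.131  0.441] w 0.0150 q [ 1.330e-01  2.160e-01 -1.000e-01  1.255e+00 -1.000e-03  2.234e+00]
```

Request:
apply_moves([
  [255, [0, 0, 0], [0, 0, 0.025]],
  [255, [0, 0, 0], [0, 0, 0]],
])

```text
t: 28.3
position: [0.5024, 0.148, 0.2245]
orientation: [2.754, 1.511, -0.001]
wrist_force: [0.4, -2.6, -3.6]
gripper_width: 0.0152
```

Run:
```python
from station import *; from h import *
o=get_obs(); show(o)
```

```text
t28.30 p [0.5024 0.148  0.2245] yaw 57.51 z [ 1.e-04 -8.e-04 -1.e+00] F [ 0.38 -2.65 -3.62] M [-0.622 -0.163  0.351] w 0.0152 q [ 1.340e-01  2.160e-01 -1.000e-01  1.255e+00 -1.000e-03  2.271e+00]
```

Not conclusive yet, so nudging again.

Request:
apply_moves([
  [255, [0, 0, 0], [0, 0, 0.03]],
  [255, [0, 0, 0], [0, 0, 0.02]],
])

```text
t: 28.47
position: [0.5025, 0.148, 0.2245]
orientation: [2.811, 1.401, -0.0]
wrist_force: [0.7, -2.5, -4.0]
gripper_width: 0.015
```

Run:
```python
from station import *; from hs import *
o=get_obs(); show(o); hyaw(camera("wrist")); show(get_obs())
```

```text
t28.47 p [0.5025 0.148  0.2245] yaw 52.99 z [ 2.e-04 -8.e-04 -1.e+00] F [ 0.73 -2.53 -3.96] M [-0.582 -0.132  0.13 ] w 0.0150 q [ 1.340e-01  2.160e-01 -1.000e-01  1.255e+00 -1.000e-03  2.350e+00]
handle yaw in tool deg 0.20, y at centre -0.0002
t28.52 p [0.5025 0.1479 0.2246] yaw 52.90 z [ 2.e-04 -8.e-04 -1.e+00] F [ 0.23 -1.68 -3.5 ] M [-0.606 -0.139 -0.059] w 0.0151 q [ 1.330e-01  2.160e-01 -1.000e-01  1.255e+00 -1.000e-03  2.352e+00]
```

Request:
apply_moves([
  [255, [0, 0, 0], [0, 0, 0.03]],
])

```text
t: 28.6
position: [0.5025, 0.148, 0.2246]
orientation: [2.842, 1.338, -0.0]
wrist_force: [0.3, -1.9, -4.7]
gripper_width: 0.0152
```

Run:
```python
from station import *; from hs import *
o=get_obs(); show(o)
```

```text
t28.60 p [0.5025 0.148  0.2246] yaw 50.43 z [ 2.e-04 -6.e-04 -1.e+00] F [ 0.26 -1.87 -4.65] M [-0.587 -0.123  0.451] w 0.0152 q [ 1.340e-01  2.160e-01 -1.000e-01  1.255e+00 -1.000e-03  2.395e+00]
```

Request:
apply_moves([
  [255, [0, 0, 0], [0, 0, 0.03]],
])

```text
t: 28.68
position: [0.5028, 0.1482, 0.2258]
orientation: [2.874, 1.268, 0.002]
wrist_force: [-3.0, -2.2, 6.7]
gripper_width: 0.0152
```

Run:
```python
from station import *; from hs import *
o=get_obs(); show(o); c=camera("wrist"); slope(c); hyaw(c); cv2.imwrite("pics/w15.png",c["img"][:,:,::-1]); c=camera("scene"); crop(c,"pics/w15s.png",250,130,390,300,4); show(get_obs())
```

```text
t28.68 p [0.5028 0.1482 0.2258] yaw 47.61 z [ 1.8e-03 -1.0e-04 -1.0e+00] F [-2.97 -2.2   6.74] M [-0.634  0.697  0.131] w 0.0152 q [ 0.134  0.215 -0.098  1.256 -0.     2.444]
handle slope x,y deg [0.85 0.08] z0 -0.0289 endx 0.0508
handle yaw in tool deg 0.09, y at centre -0.0001
t28.78 p [0.5026 0.1481 0.2258] yaw 47.66 z [ 1.5e-03 -2.0e-04 -1.0e+00] F [-0.86 -2.28  2.04] M [-0.59   0.397  0.172] w 0.0150 q [ 0.134  0.215 -0.098  1.256 -0.     2.443]
```

View pics/w15s.png

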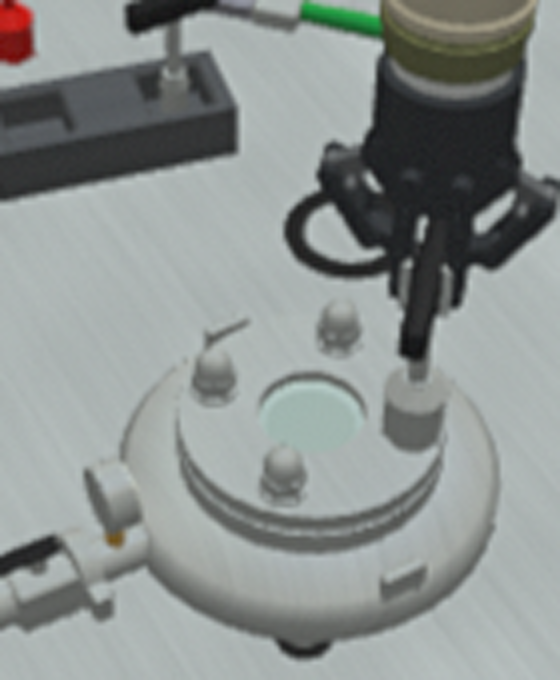

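View pics/w15.png

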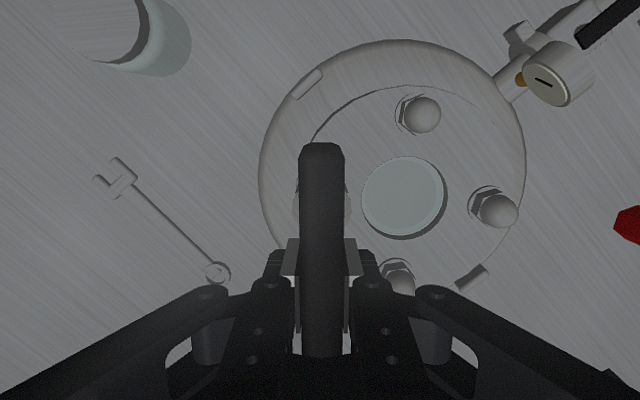

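Request:
apply_moves([
  [255, [0, 0, 0], [0, 0, -0.07]],
  [255, [0, 0, 0], [0, 0, -0.07]],
  [255, [0, 0, 0], [0, 0, -0.05]],
  [255, [0, 0, 0], [0, 0, 0]],
])

```text
t: 29.12
position: [0.5025, 0.148, 0.2246]
orientation: [2.65, 1.686, 0.0]
wrist_force: [0.4, -2.3, -3.0]
gripper_width: 0.0146
```

Run:
```python
from station import *; from hs import *
o=get_obs(); show(o)
```

```text
t29.12 p [0.5025 0.148  0.2246] yaw 64.91 z [ 4.e-04 -3.e-04 -1.e+00] F [ 0.4  -2.31 -2.95] M [-0.627 -0.101 -0.016] w 0.0146 q [ 0.133  0.216 -0.1    1.255 -0.     2.142]
```

Request:
apply_moves([
  [255, [0, 0, -0.2], [0, 0, 0]],
  [255, [0, 0, -0.35], [0, 0, 0]],
  [255, [0, 0, -0.2], [0, 0, 0]],
])

```text
t: 29.37
position: [0.5025, 0.1487, 0.2637]
orientation: [-2.654, -1.68, -0.002]
wrist_force: [0.5, 0.2, -2.1]
gripper_width: 0.0152
```

Run:
```python
from station import *; from hs import *
o=get_obs(); show(o); rows(o,tgt("C",93,.262),93,5)
```

```text
t29.37 p [0.5025 0.1487 0.2637] yaw 64.66 z [ 7.0e-04  1.4e-03 -1.0e+00] F [ 0.5   0.16 -2.12] M [ 0.011 -0.068 -0.001] w 0.0152 q [ 1.340e-01  2.060e-01 -1.700e-02  1.347e+00  1.000e-03  2.147e+00]
mm/row 25.1 deg/row 5.67
[[255, [-0.177, 0.47, 0.007], [0, 0, -0.063]], [255, [-0.223, 0.451, 0.007], [0, 0, -0.063]], [255, [-0.266, 0.426, 0.007], [0, 0, -0.063]], [255, [-0.307, 0.398, 0.007], [0, 0, -0.063]], [255, [-0.345, 0.366, 0.007], [0, 0, -0.063]]]
```

Request:
apply_moves([
  [255, [-0.177, 0.47, 0], [0, 0, -0.063]],
  [255, [-0.223, 0.451, 0], [0, 0, -0.063]],
  [255, [-0.266, 0.426, 0], [0, 0, -0.063]],
  [255, [-0.307, 0.398, 0], [0, 0, -0.063]],
  [255, [-0.345, 0.366, 0], [0, 0, -0.063]],
])

```text
t: 29.78
position: [0.5907, 0.0576, 0.2627]
orientation: [-2.156, -2.285, -0.002]
wrist_force: [0.3, 0.6, -2.1]
gripper_width: 0.0151
```

Request:
apply_moves([
  [255, [0, 0, 0], [0, 0, 0]],
  [255, [0, 0, 0], [0, 0, 0]],
  [255, [0, 0, 0], [0, 0, 0]],
  [255, [0, 0, 0], [0, 0, 0]],
])

```text
t: 30.12
position: [0.5893, 0.0588, 0.2623]
orientation: [-2.161, -2.28, -0.0]
wrist_force: [0.4, 0.0, -3.7]
gripper_width: 0.0153
```

Run:
```python
from station import *; from hs import *; from hexo import hexang
c=camera("wrist"); cv2.imwrite("pics/w16.png",c["img"][:,:,::-1]);np.savez("w16.npz",**c)
slope(c);hyaw(c); hexang(c,{k:NUT[k] for k in "ABD"},"pics/hex16.png")
o=get_obs(); show(o); plan(o,tgt("C",93,.2235),93)
g=c["img"][0:200,160:520].astype(float); g=np.clip((g-60)*2.2,0,255).astype(np.uint8)
cv2.imwrite("pics/w16c.png",cv2.resize(g,None,fx=2.2,fy=2.2,interpolation=cv2.INTER_CUBIC))
```

```text
handle slope x,y deg [ 0.5 -0.2] z0 -0.0288 endx 0.0508
handle yaw in tool deg 0.02, y at centre 0.0001
A flat normal 57.9 mod60 -> corner dir 27.9 mod 60  conc 0.37 n 5350
B flat normal 41.4 mod60 -> corner dir 11.4 mod 60  conc 0.34 n 4967
D flat normal 52.3 mod60 -> corner dir 22.3 mod 60  conc 0.05 n 3223
t30.17 p [0.5892 0.0589 0.2624] yaw 93.09 z [-1.e-04  5.e-04 -1.e+00] F [-0.47  1.43 -2.86] M [0.038 0.025 0.014] w 0.0149 q [-0.036  0.342  0.162  1.391  0.     1.481]
total [-0.011  0.012  0.778] [-0.     -0.0003  0.0011] n 2 per row [-0.0054  0.0061  0.3889] [-0.     -0.0002  0.0005]
```

View pics/hex16.png

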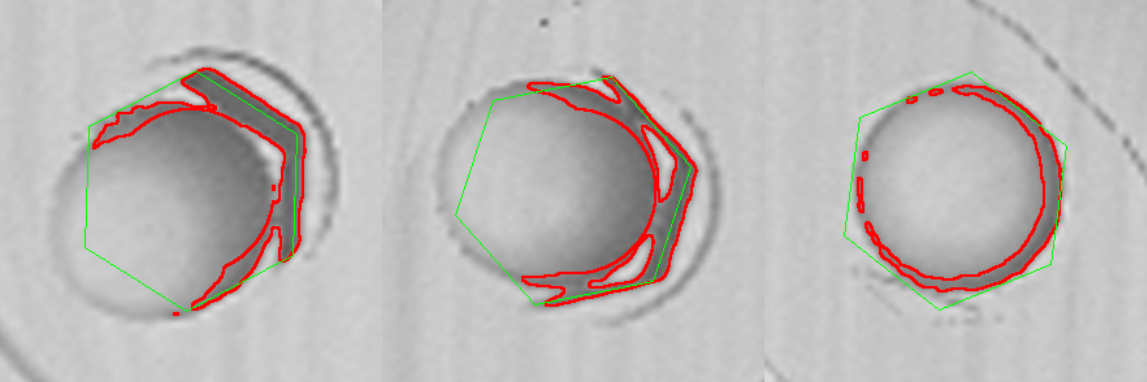

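View pics/w16c.png

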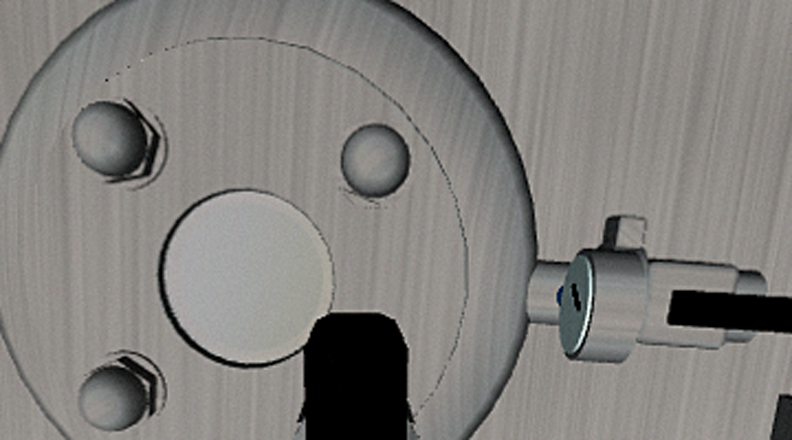

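Request:
apply_moves([
  [255, [-0.01, 0.01, 0.2], [0, 0, 0]],
  [255, [0, 0, 0.25], [0, 0, 0]],
  [255, [0, 0, 0.07], [0, 0, 0]],
  [255, [0, 0, 0], [0, 0, 0]],
  [255, [0, 0, 0], [0, 0, 0]],
])

```text
t: 30.58
position: [0.5899, 0.0579, 0.2358]
orientation: [-2.16, -2.28, 0.001]
wrist_force: [0.1, -0.2, -3.3]
gripper_width: 0.015
```

Run:
```python
from station import *; from hs import *
o=get_obs(); show(o); plan(o,tgt("C",93,.2235),93)
```

```text
t30.58 p [0.5899 0.0579 0.2358] yaw 93.10 z [-8.e-04  2.e-04 -1.e+00] F [ 0.13 -0.23 -3.25] M [ 0.007 -0.023  0.   ] w 0.0150 q [-0.038  0.348  0.106  1.33   0.     1.479]
total [ 0.01  -0.     0.246] [-0.0005 -0.0002  0.0011] n 1 per row [ 0.0098 -0.      0.2463] [-0.0005 -0.0002  0.0011]
```

Request:
apply_moves([
  [255, [0.005, 0, 0.06], [0, 0, 0]],
  [255, [0, 0, 0.06], [0, 0, 0]],
  [255, [0, 0, 0.06], [0, 0, 0]],
  [255, [0, 0, 0.05], [0, 0, 0]],
  [255, [0, 0, 0], [0, 0, 0]],
])

```text
t: 31.0
position: [0.5902, 0.0578, 0.2237]
orientation: [-2.161, -2.28, 0.001]
wrist_force: [-0.2, -0.3, -3.4]
gripper_width: 0.0151
```

Run:
```python
from station import *; from hs import *
o=get_obs(); show(o)
```

```text
t31.00 p [0.5902 0.0578 0.2237] yaw 93.07 z [-8.e-04  2.e-04 -1.e+00] F [-0.17 -0.25 -3.4 ] M [-0.034  0.011 -0.008] w 0.0151 q [-0.038  0.351  0.081  1.302  0.     1.479]
```

Request:
apply_moves([
  [255, [0, 0, 0], [0, 0, 0.06]],
  [255, [0, 0, 0], [0, 0, 0.07]],
  [255, [0, 0, 0], [0, 0, 0.07]],
  [255, [0, 0, 0], [0, 0, 0.07]],
  [255, [0, 0, 0], [0, 0, 0.07]],
])

```text
t: 31.42
position: [0.5897, 0.0576, 0.2241]
orientation: [-2.69, -1.622, 0.002]
wrist_force: [-1.9, -1.0, -4.1]
gripper_width: 0.0151
```

Run:
```python
from station import *; from hs import *
o=get_obs(); show(o)
```

```text
t31.42 p [0.5897 0.0576 0.2241] yaw 62.19 z [-1.6e-03 -3.0e-04 -1.0e+00] F [-1.86 -1.03 -4.06] M [-0.235  0.504  0.238] w 0.0151 q [-0.038  0.351  0.082  1.303 -0.     2.018]
```

Request:
apply_moves([
  [255, [0, 0, 0], [0, 0, 0.05]],
  [255, [0, 0, 0], [0, 0, 0.04]],
  [255, [0, 0, 0], [0, 0, 0.03]],
])

```text
t: 31.67
position: [0.5897, 0.0576, 0.2241]
orientation: [-2.829, -1.365, 0.003]
wrist_force: [-2.5, -0.7, -3.5]
gripper_width: 0.0152
```

Run:
```python
from station import *; from hs import *
o=get_obs(); show(o)
```

```text
t31.67 p [0.5897 0.0576 0.2241] yaw 51.53 z [-1.6e-03 -3.0e-04 -1.0e+00] F [-2.55 -0.69 -3.5 ] M [-0.218  0.492  0.264] w 0.0152 q [-0.038  0.351  0.082  1.303 -0.     2.204]
```

Request:
apply_moves([
  [255, [0, 0, 0], [0, 0, 0.04]],
  [255, [0, 0, 0], [0, 0, 0.03]],
])

```text
t: 31.83
position: [0.5897, 0.0577, 0.2241]
orientation: [-2.9, -1.208, 0.003]
wrist_force: [-2.8, -0.9, -2.8]
gripper_width: 0.0152
```

Run:
```python
from station import *; from hs import *
o=get_obs(); show(o)
```

```text
t31.83 p [0.5897 0.0577 0.2241] yaw 45.24 z [-1.6e-03 -3.0e-04 -1.0e+00] F [-2.83 -0.91 -2.84] M [-0.201  0.499  0.263] w 0.0152 q [-0.038  0.351  0.082  1.303 -0.     2.314]
```

Request:
apply_moves([
  [255, [0, 0, 0], [0, 0, 0.03]],
])

```text
t: 31.92
position: [0.5897, 0.0576, 0.2241]
orientation: [-2.927, -1.14, 0.003]
wrist_force: [-1.6, -0.9, -3.8]
gripper_width: 0.015
```

Run:
```python
from station import *; from hs import *
o=get_obs(); show(o)
```

```text
t31.92 p [0.5897 0.0576 0.2241] yaw 42.58 z [-1.7e-03 -3.0e-04 -1.0e+00] F [-1.56 -0.87 -3.76] M [-0.196  0.483  0.572] w 0.0150 q [-0.038  0.351  0.082  1.303 -0.     2.361]
```

Request:
apply_moves([
  [255, [0, 0, 0], [0, 0, 0.03]],
])

```text
t: 32.0
position: [0.5897, 0.0577, 0.2241]
orientation: [-2.953, -1.072, 0.003]
wrist_force: [-1.8, -0.8, -3.0]
gripper_width: 0.0149
```

Run:
```python
from station import *; from hs import *
o=get_obs(); show(o)
```

```text
t32.00 p [0.5897 0.0577 0.2241] yaw 39.92 z [-1.6e-03 -3.0e-04 -1.0e+00] F [-1.78 -0.78 -2.97] M [-0.262  0.513  0.796] w 0.0149 q [-0.038  0.351  0.082  1.303 -0.     2.407]
```

Request:
apply_moves([
  [255, [0, 0, 0], [0, 0, -0.07]],
  [255, [0, 0, 0], [0, 0, -0.07]],
  [255, [0, 0, -0.2], [0, 0, 0]],
  [255, [0, 0, -0.35], [0, 0, 0]],
  [255, [0, 0, -0.3], [0, 0, 0]],
])

```text
t: 32.42
position: [0.5904, 0.0578, 0.2681]
orientation: [-2.819, -1.386, -0.0]
wrist_force: [1.1, -0.2, -2.7]
gripper_width: 0.0148
```

Run:
```python
from station import *; from hs import *
o=get_obs(); show(o); rows(o,[.567,.046,.268],110,9)
```

```text
t32.42 p [0.5904 0.0578 0.2681] yaw 52.38 z [ 2.e-04  2.e-04 -1.e+00] F [ 1.14 -0.21 -2.72] M [ 0.063 -0.047 -0.024] w 0.0148 q [-0.038  0.344  0.178  1.405  0.     2.19 ]
mm/row 2.9 deg/row 6.40
[[255, [-0.053, -0.025, 0.0], [0, 0, -0.0711]], [255, [-0.049, -0.031, 0.0], [0, 0, -0.0711]], [255, [-0.046, -0.036, 0.0], [0, 0, -0.0711]], [255, [-0.041, -0.041, 0.0], [0, 0, -0.0711]], [255, [-0.037, -0.046, 0.0], [0, 0, -0.0711]]]
[[255, [-0.031, -0.049, 0.0], [0, 0, -0.0711]], [255, [-0.026, -0.052, 0.0], [0, 0, -0.0711]], [255, [-0.02, -0.055, 0.0], [0, 0, -0.0711]], [255, [-0.013, -0.057, 0.0], [0, 0, -0.0711]]]
```

Request:
apply_moves([
  [255, [-0.053, -0.025, 0], [0, 0, -0.071]],
  [255, [-0.049, -0.031, 0], [0, 0, -0.071]],
  [255, [-0.046, -0.036, 0], [0, 0, -0.071]],
  [255, [-0.041, -0.041, 0], [0, 0, -0.071]],
  [255, [-0.037, -0.046, 0], [0, 0, -0.071]],
])

```text
t: 32.83
position: [0.5777, 0.0511, 0.2681]
orientation: [2.322, 2.115, 0.002]
wrist_force: [-0.2, 0.2, -3.5]
gripper_width: 0.0148
```

Request:
apply_moves([
  [255, [-0.031, -0.049, 0], [0, 0, -0.071]],
  [255, [-0.026, -0.052, 0], [0, 0, -0.071]],
  [255, [-0.02, -0.055, 0], [0, 0, -0.071]],
  [255, [-0.013, -0.057, 0], [0, 0, -0.071]],
  [255, [0, 0, 0], [0, 0, 0]],
])

```text
t: 33.25
position: [0.567, 0.0457, 0.2681]
orientation: [1.8, 2.574, 0.001]
wrist_force: [0.4, 0.0, -4.3]
gripper_width: 0.0151
```

Run:
```python
from station import *; from hs import *; from hexo import hexang
c=camera("wrist"); cv2.imwrite("pics/w17.png",c["img"][:,:,::-1]);np.savez("w17.npz",**c)
slope(c);hyaw(c); hexang(c,NUT,"pics/hex17.png"); show(get_obs())
g=c["img"][0:250,160:480].astype(float); g=np.clip((g-60)*2.2,0,255).astype(np.uint8)
cv2.imwrite("pics/w17c.png",cv2.resize(g,None,fx=2.3,fy=2.3,interpolation=cv2.INTER_CUBIC))
```

```text
handle slope x,y deg [ 0.78 -0.73] z0 -0.029 endx 0.0508
handle yaw in tool deg 0.07, y at centre 0.0000
A flat normal 57.3 mod60 -> corner dir 27.3 mod 60  conc 0.25 n 4381
B flat normal 43.9 mod60 -> corner dir 13.9 mod 60  conc 0.28 n 4473
C flat normal 27.5 mod60 -> corner dir 57.5 mod 60  conc 0.32 n 9055
D flat normal 12.1 mod60 -> corner dir 42.1 mod 60  conc 0.28 n 4729
t33.30 p [0.5673 0.0458 0.268 ] yaw 109.82 z [ 1.5e-03  1.0e-04 -1.0e+00] F [ 0.36  0.15 -3.01] M [-0.023 -0.019  0.039] w 0.0150 q [-0.061  0.294  0.108  1.384  0.     1.164]
```

View pics/hex17.png

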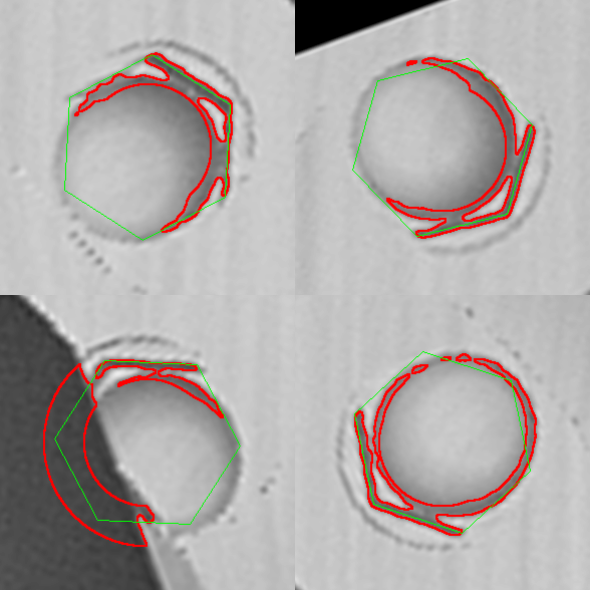

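View pics/w17c.png

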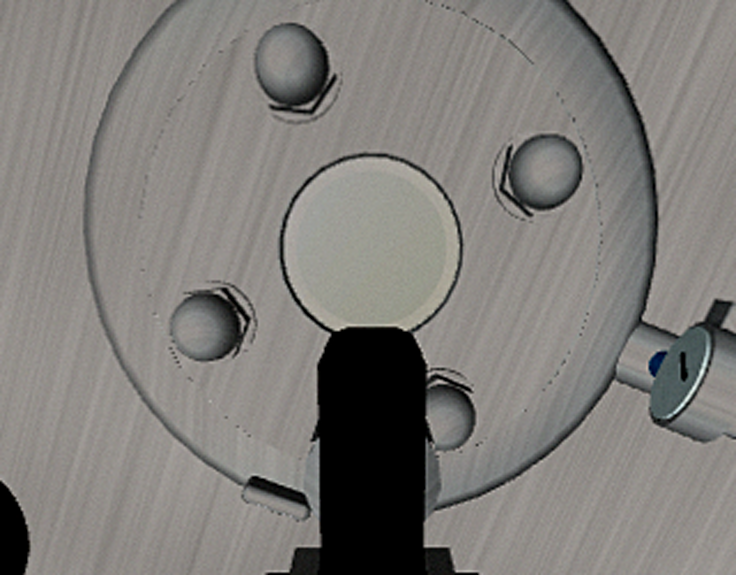

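All four nuts look fully turned by flats: A ~63.5°, B ~67–69°, C ~64°, D ~62–64°, plus start offsets of 0–7°. D has the least margin and there is time, so I'll re-seat the wrench on D and feel for the stop again.

Run:
```python
from station import *; from hs import *
o=get_obs(); rows(o,tgt("D",100,.262),100,4)
```

```text
mm/row 26.0 deg/row -2.45
[[255, [0.434, 0.284, 0.03], [0, 0, 0.0273]], [255, [0.446, 0.265, 0.03], [0, 0, 0.0273]], [255, [0.457, 0.246, 0.03], [0, 0, 0.0273]], [255, [0.467, 0.226, 0.03], [0, 0, 0.0273]]]
```

Request:
apply_moves([
  [255, [0.434, 0.284, 0], [0, 0, 0.0273]],
  [255, [0.446, 0.265, 0], [0, 0, 0.0273]],
  [255, [0.457, 0.246, 0.05], [0, 0, 0.0273]],
  [255, [0.467, 0.226, 0.07], [0, 0, 0.0273]],
  [255, [0, 0, 0], [0, 0, 0]],
])

```text
t: 33.72
position: [0.5913, 0.1513, 0.2605]
orientation: [-2.016, -2.408, -0.004]
wrist_force: [-0.5, -0.7, -2.6]
gripper_width: 0.0149
```

Request:
apply_moves([
  [255, [0, 0, 0], [0, 0, 0]],
  [255, [0, 0, 0], [0, 0, 0]],
  [255, [0, 0, 0], [0, 0, 0]],
  [255, [0, 0, 0], [0, 0, 0]],
])

```text
t: 34.05
position: [0.5906, 0.1461, 0.2614]
orientation: [2.016, 2.409, 0.0]
wrist_force: [0.5, 0.4, -2.5]
gripper_width: 0.015
```

Run:
```python
from station import *; from hs import *
o=get_obs(); show(o); plan(o,tgt("D",100,.2235),100)
```

```text
t34.05 p [0.5906 0.1461 0.2614] yaw 100.14 z [ 5.e-04 -0.e+00 -1.e+00] F [ 0.54  0.43 -2.46] M [0.016 0.    0.035] w 0.0150 q [ 0.111  0.375  0.207  1.402 -0.     1.504]
total [0.01  0.016 0.758] [0.0003 0.0001 0.0015] n 2 per row [0.0049 0.008  0.379 ] [0.0001 0.     0.0008]
```

Request:
apply_moves([
  [255, [0.01, 0.016, 0.2], [0, 0, 0]],
  [255, [0, 0, 0.25], [0, 0, 0]],
  [255, [0, 0, 0.06], [0, 0, 0]],
  [255, [0, 0, 0], [0, 0, 0]],
  [255, [0, 0, 0], [0, 0, 0]],
])

```text
t: 34.47
position: [0.591, 0.1472, 0.2353]
orientation: [-2.014, -2.41, 0.001]
wrist_force: [0.8, -0.0, -3.1]
gripper_width: 0.015
```

Run:
```python
from station import *; from hs import *
o=get_obs(); show(o); plan(o,tgt("D",100,.2235),100)
```

```text
t34.47 p [0.591  0.1472 0.2353] yaw 100.22 z [-7.e-04  1.e-04 -1.e+00] F [ 0.77 -0.02 -3.06] M [-0.011 -0.009  0.028] w 0.0150 q [0.112 0.381 0.152 1.343 0.    1.505]
total [-0.012  0.005  0.237] [-0.0004 -0.0001  0.0024] n 1 per row [-0.0116  0.0051  0.2369] [-0.0004 -0.0001  0.0024]
```

Request:
apply_moves([
  [255, [0, 0, 0.06], [0, 0, 0]],
  [255, [0, 0, 0.06], [0, 0, 0]],
  [255, [0, 0, 0.06], [0, 0, 0]],
  [255, [0, 0, 0.05], [0, 0, 0]],
  [255, [0, 0, 0], [0, 0, 0]],
])

```text
t: 34.88
position: [0.591, 0.1473, 0.2234]
orientation: [-2.014, -2.411, 0.001]
wrist_force: [-0.4, -1.7, -4.8]
gripper_width: 0.0152
```

Run:
```python
from station import *; from hs import *
o=get_obs(); show(o)
```

```text
t34.88 p [0.591  0.1473 0.2234] yaw 100.25 z [-6.e-04 -7.e-04 -1.e+00] F [-0.44 -1.75 -4.79] M [-0.699 -0.118 -0.034] w 0.0152 q [ 1.130e-01  3.830e-01  1.270e-01  1.315e+00 -1.000e-03  1.505e+00]
```

Request:
apply_moves([
  [255, [0, 0, 0], [0, 0, 0.06]],
  [255, [0, 0, 0], [0, 0, 0.06]],
  [255, [0, 0, 0], [0, 0, 0.03]],
])

```text
t: 35.13
position: [0.5912, 0.1468, 0.2238]
orientation: [2.287, 2.153, -0.002]
wrist_force: [0.7, -4.0, -3.8]
gripper_width: 0.0152
```

Run:
```python
from station import *; from hs import *
o=get_obs(); show(o)
```

```text
t35.13 p [0.5912 0.1468 0.2238] yaw 86.53 z [-3.0e-04 -1.7e-03 -1.0e+00] F [ 0.73 -4.01 -3.78] M [-1.069  0.049  0.47 ] w 0.0152 q [ 0.113  0.383  0.128  1.316 -0.002  1.744]
```

Request:
apply_moves([
  [255, [0, 0, 0], [0, 0, 0.04]],
])

```text
t: 35.22
position: [0.5912, 0.1469, 0.2238]
orientation: [2.351, 2.082, -0.002]
wrist_force: [0.1, -4.2, -4.3]
gripper_width: 0.0151
```

Run:
```python
from station import *; from hs import *
o=get_obs(); show(o)
```

```text
t35.22 p [0.5912 0.1469 0.2238] yaw 83.07 z [-2.0e-04 -1.7e-03 -1.0e+00] F [ 0.09 -4.19 -4.34] M [-1.008 -0.042  0.76 ] w 0.0151 q [ 0.113  0.383  0.128  1.316 -0.002  1.804]
```

Request:
apply_moves([
  [255, [0, 0, 0], [0, 0, 0.02]],
])

```text
t: 35.3
position: [0.5912, 0.1469, 0.2238]
orientation: [2.383, 2.045, -0.002]
wrist_force: [-0.4, -4.2, -3.8]
gripper_width: 0.0151
```

Run:
```python
from station import *; from hs import *
o=get_obs(); show(o)
```

```text
t35.30 p [0.5912 0.1469 0.2238] yaw 81.27 z [-2.0e-04 -1.6e-03 -1.0e+00] F [-0.38 -4.22 -3.79] M [-1.058 -0.026  1.002] w 0.0151 q [ 0.113  0.383  0.128  1.316 -0.002  1.836]
```

Request:
apply_moves([
  [255, [0, 0, 0], [0, 0, -0.07]],
  [255, [0, 0, 0], [0, 0, -0.06]],
  [255, [0, 0, -0.2], [0, 0, 0]],
  [255, [0, 0, -0.4], [0, 0, 0]],
  [255, [0, 0, -0.35], [0, 0, 0]],
])

```text
t: 35.72
position: [0.5908, 0.1482, 0.2724]
orientation: [-2.163, -2.276, -0.001]
wrist_force: [1.5, -0.2, -3.4]
gripper_width: 0.0151
```

Run:
```python
from station import *; from hs import *
o=get_obs(); show(o); rows(o,[.5499,-.306,.274],165,14)
```

```text
t35.72 p [0.5908 0.1482 0.2724] yaw 92.90 z [-0.001   0.0016 -1.    ] F [ 1.46 -0.2  -3.43] M [-0.058 -0.062  0.003] w 0.0151 q [0.113 0.377 0.237 1.431 0.002 1.633]
mm/row 32.6 deg/row 5.15
[[255, [-0.645, -0.091, -0.002], [0, 0, -0.0572]], [255, [-0.634, -0.149, -0.002], [0, 0, -0.0572]], [255, [-0.618, -0.205, -0.002], [0, 0, -0.0572]], [255, [-0.597, -0.26, -0.002], [0, 0, -0.0572]], [255, [-0.572, -0.312, -0.002], [0, 0, -0.0572]]]
[[255, [-0.541, -0.362, -0.002], [0, 0, -0.0572]], [255, [-0.507, -0.41, -0.002], [0, 0, -0.0572]], [255, [-0.468, -0.453, -0.002], [0, 0, -0.0572]], [255, [-0.425, -0.494, -0.002], [0, 0, -0.0572]], [255, [-0.379, -0.53, -0.002], [0, 0, -0.0572]]]
[[255, [-0.33, -0.562, -0.002], [0, 0, -0.0572]], [255, [-0.278, -0.589, -0.002], [0, 0, -0.0572]], [255, [-0.224, -0.612, -0.002], [0, 0, -0.0572]], [255, [-0.169, -0.629, -0.002], [0, 0, -0.0572]]]
```

Request:
apply_moves([
  [255, [-0.645, -0.091, 0], [0, 0, -0.0572]],
  [255, [-0.634, -0.149, 0], [0, 0, -0.0572]],
  [255, [-0.618, -0.205, 0], [0, 0, -0.0572]],
  [255, [-0.597, -0.26, 0], [0, 0, -0.0572]],
  [255, [-0.572, -0.312, 0], [0, 0, -0.0572]],
])

```text
t: 36.13
position: [0.5771, -0.0151, 0.2726]
orientation: [1.595, 2.706, 0.003]
wrist_force: [0.4, 0.9, -3.3]
gripper_width: 0.0148
```

Request:
apply_moves([
  [255, [-0.541, -0.362, 0], [0, 0, -0.0572]],
  [255, [-0.507, -0.41, 0], [0, 0, -0.0572]],
  [255, [-0.468, -0.453, 0], [0, 0, -0.0572]],
  [255, [-0.425, -0.494, 0], [0, 0, -0.0572]],
  [255, [-0.379, -0.53, 0], [0, 0, -0.0572]],
])

```text
t: 36.55
position: [0.563, -0.1779, 0.2726]
orientation: [0.953, 2.992, 0.002]
wrist_force: [0.4, -0.7, -3.0]
gripper_width: 0.015
```

Request:
apply_moves([
  [255, [-0.33, -0.562, 0], [0, 0, -0.0572]],
  [255, [-0.278, -0.589, 0], [0, 0, -0.0572]],
  [255, [-0.224, -0.612, 0], [0, 0, -0.0572]],
  [255, [-0.169, -0.629, 0], [0, 0, -0.0572]],
  [255, [0, 0, 0], [0, 0, 0]],
])

```text
t: 36.97
position: [0.5511, -0.3126, 0.2715]
orientation: [0.414, 3.113, -0.004]
wrist_force: [-0.6, 2.0, -3.3]
gripper_width: 0.0152
```

Request:
apply_moves([
  [255, [0, 0, 0], [0, 0, 0]],
  [255, [0, 0, 0], [0, 0, 0]],
  [255, [0, 0, 0], [0, 0, 0]],
  [255, [0, 0, 0], [0, 0, 0]],
])

```text
t: 37.3
position: [0.5518, -0.3053, 0.272]
orientation: [0.405, 3.115, 0.001]
wrist_force: [0.2, 0.1, -2.7]
gripper_width: 0.0151
```

Run:
```python
from station import *; from hs import *
c=camera("wrist"); cv2.imwrite("pics/w18.png",c["img"][:,:,::-1]); np.savez("w18.npz",**c); slope(c)
o=get_obs(); show(o); plan(o,[.5497,-.3055,.1255],165.07)
```

```text
handle slope x,y deg [ 0.04 -0.56] z0 -0.0289 endx 0.0509
t37.35 p [ 0.5518 -0.3053  0.272 ] yaw 165.19 z [ 5.e-04  2.e-04 -1.e+00] F [-0.33 -1.03 -3.46] M [ 0.017 -0.006 -0.025] w 0.0151 q [-0.633  0.422  0.302  1.451  0.    -0.374]
total [ 0.041 -0.015  2.93 ] [0.0002 0.0003 0.0014] n 4 per row [ 0.0101 -0.0037  0.7324] [0.0001 0.0001 0.0003]
```

View pics/w18.png

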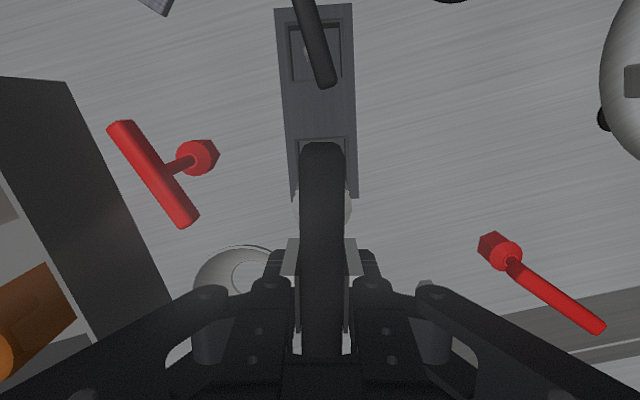

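The view matches the one after lifting. Lowering to just above the floor of the pocket: down to a mouth height of about 50 mm, then on.

Request:
apply_moves([
  [255, [0.04, -0.015, 0.5], [0, 0, 0]],
  [255, [0, 0, 0.6], [0, 0, 0]],
  [255, [0, 0, 0.6], [0, 0, 0]],
  [255, [0, 0, 0.4], [0, 0, 0]],
  [255, [0, 0, 0], [0, 0, 0]],
])

```text
t: 37.77
position: [0.5468, -0.3039, 0.1615]
orientation: [-0.404, -3.108, -0.007]
wrist_force: [-1.4, -0.3, -4.2]
gripper_width: 0.015
```

Run:
```python
from station import *; from hs import *
o=get_obs(); show(o); plan(o,[.5497,-.3055,.1255],165.07)
```

```text
t37.77 p [ 0.5468 -0.3039  0.1615] yaw 165.18 z [-0.0071  0.0056 -1.    ] F [-1.41 -0.3  -4.16] M [0.06  0.169 0.036] w 0.0150 q [-0.636  0.445  0.068  1.203  0.    -0.377]
total [-0.07  -0.019  0.719] [ 0.0023 -0.0053  0.0013] n 1 per row [-0.0695 -0.0187  0.7187] [ 0.0023 -0.0053  0.0013]
```

Request:
apply_moves([
  [255, [0, 0, 0], [0, 0, 0]],
  [255, [0, 0, 0], [0, 0, 0]],
  [255, [0, 0, 0], [0, 0, 0]],
])

```text
t: 38.02
position: [0.5506, -0.3075, 0.169]
orientation: [0.405, 3.112, -0.003]
wrist_force: [0.3, 0.1, -4.1]
gripper_width: 0.015
```

Run:
```python
from station import *; from hs import *
o=get_obs(); show(o); plan(o,[.5497,-.3055,.1255],165.07)
```

```text
t38.02 p [ 0.5506 -0.3075  0.169 ] yaw 165.15 z [ 0.0033 -0.0023 -1.    ] F [ 0.26  0.13 -4.12] M [-0.063 -0.024  0.011] w 0.0150 q [-0.637  0.44   0.079  1.206  0.    -0.377]
total [0.03  0.035 0.87 ] [-0.0009  0.0024  0.0009] n 2 per row [0.0152 0.0173 0.4351] [-0.0004  0.0012  0.0005]
```

Request:
apply_moves([
  [255, [0.01, 0.015, 0.2], [0, 0, 0]],
  [255, [0, 0, 0.2], [0, 0, 0]],
  [255, [0, 0, 0.2], [0, 0, 0]],
  [255, [0, 0, 0.15], [0, 0, 0]],
  [255, [0, 0, 0], [0, 0, 0]],
])

```text
t: 38.43
position: [0.5475, -0.305, 0.1261]
orientation: [-0.406, -3.111, -0.004]
wrist_force: [-0.8, 0.4, -3.5]
gripper_width: 0.0148
```

Request:
apply_moves([
  [255, [0, 0, 0], [0, 0, 0]],
  [255, [0, 0, 0], [0, 0, 0]],
])

```text
t: 38.6
position: [0.549, -0.3061, 0.1289]
orientation: [-0.407, -3.115, -0.0]
wrist_force: [0.7, -0.1, -4.0]
gripper_width: 0.0149
```

Run:
```python
from station import *; from hs import *
o=get_obs(); show(o); plan(o,[.5497,-.3055,.1244],165.07)
```

```text
t38.60 p [ 0.549  -0.3061  0.1289] yaw 165.13 z [-1.e-04  2.e-04 -1.e+00] F [ 0.75 -0.07 -3.99] M [ 0.005 -0.036 -0.013] w 0.0149 q [-0.636  0.461  0.011  1.121  0.    -0.377]
total [-0.011  0.015  0.091] [ 0.0001 -0.0001  0.0007] n 1 per row [-0.0112  0.0153  0.0909] [ 0.0001 -0.0001  0.0007]
```

Request:
apply_moves([
  [255, [0, 0, 0.03], [0, 0, 0]],
  [255, [0, 0, 0.03], [0, 0, 0]],
  [255, [0, 0, 0.02], [0, 0, 0]],
  [255, [0, 0, 0], [0, 0, 0]],
])

```text
t: 38.93
position: [0.5489, -0.306, 0.1249]
orientation: [-0.406, -3.115, -0.0]
wrist_force: [-0.2, -0.4, -4.0]
gripper_width: 0.0153
```

Run:
```python
from station import *; from hs import *
o=get_obs(); show(o)
```

```text
t38.93 p [ 0.5489 -0.306   0.1249] yaw 165.13 z [ 0.e+00  1.e-04 -1.e+00] F [-0.24 -0.38 -4.01] M [ 0.009  0.009 -0.02 ] w 0.0153 q [-0.636  0.463  0.004  1.112  0.    -0.377]
```

Request:
apply_moves([
  [255, [0, 0, 0.015], [0, 0, 0]],
  [255, [0, 0, 0.015], [0, 0, 0]],
  [255, [0, 0, 0], [0, 0, 0]],
])

```text
t: 39.18
position: [0.5492, -0.3062, 0.1244]
orientation: [0.406, 3.114, -0.001]
wrist_force: [0.1, 0.5, 1.8]
gripper_width: 0.0153
```

Run:
```python
from station import *; from hs import *
o=get_obs(); show(o)
```

```text
t39.18 p [ 0.5492 -0.3062  0.1244] yaw 165.14 z [ 1.e-03 -6.e-04 -1.e+00] F [0.13 0.51 1.8 ] M [0.197 0.227 0.049] w 0.0153 q [-0.636  0.463  0.003  1.11   0.    -0.377]
```

The wrench's weight is now off the gripper, so it stands on the pocket floor. Opening.

Request:
apply_moves([
  [200, [0, 0, 0], [0, 0, 0]],
  [150, [0, 0, 0], [0, 0, 0]],
  [100, [0, 0, 0], [0, 0, 0]],
  [50, [0, 0, 0], [0, 0, 0]],
  [0, [0, 0, 0], [0, 0, 0]],
])

```text
t: 39.6
position: [0.549, -0.3061, 0.1236]
orientation: [0.406, 3.115, -0.0]
wrist_force: [0.2, -0.1, -0.1]
gripper_width: 0.0659
```

Request:
apply_moves([
  [0, [0, 0, 0], [0, 0, 0]],
  [0, [0, 0, 0], [0, 0, 0]],
  [0, [0, 0, 0], [0, 0, 0]],
  [0, [0, 0, 0], [0, 0, 0]],
])

```text
t: 39.93
position: [0.549, -0.306, 0.1235]
orientation: [-0.406, -3.115, -0.0]
wrist_force: [-0.1, -0.7, -0.2]
gripper_width: 0.0852
```

Run:
```python
from station import *; from hs import *
c=camera("wrist"); cv2.imwrite("pics/w19.png",c["img"][:,:,::-1])
o=get_obs(); show(o)
```

```text
t39.98 p [ 0.5489 -0.306   0.1235] yaw 165.13 z [ 0.e+00  1.e-04 -1.e+00] F [ 0.41 -0.28 -0.38] M [ 0.037 -0.065  0.022] w 0.0854 q [-0.636  0.464  0.002  1.109  0.    -0.377]
```

View pics/w19.png

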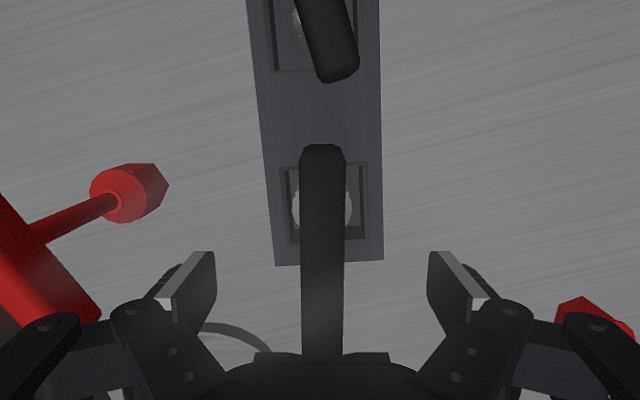

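The wrench stands in its pocket, centred between the open fingers. Retreating straight up.

Request:
apply_moves([
  [0, [0, 0, -0.3], [0, 0, 0]],
  [0, [0, 0, -0.6], [0, 0, 0]],
  [0, [0, 0, -0.7], [0, 0, 0]],
  [0, [0, 0, -0.6], [0, 0, 0]],
  [0, [0, 0, -0.4], [0, 0, 0]],
])

```text
t: 40.4
position: [0.5496, -0.3065, 0.2571]
orientation: [0.406, 3.112, -0.003]
wrist_force: [0.3, -0.5, 0.9]
gripper_width: 0.0855
```

Request:
apply_moves([
  [0, [-0.6, 0, 0], [0, 0, 0]],
  [0, [-0.3, 0, 0], [0, 0, 0]],
  [0, [0, 0, 0], [0, 0, 0]],
  [0, [0, 0, 0], [0, 0, 0]],
  [0, [0, 0, 0], [0, 0, 0]],
])

```text
t: 40.82
position: [0.5917, -0.3172, 0.2529]
orientation: [-0.406, -3.114, -0.001]
wrist_force: [0.3, -0.5, 0.7]
gripper_width: 0.0854
```

Run:
```python
from station import *; from hs import *
c=camera("wrist"); cv2.imwrite("pics/w20.png",c["img"][:,:,::-1])
P=cloud(c); z=P[...,2]; m=((z>.10)&(z<.17)&(c["img"].max(2)<60)); m[255:]=0
k,l,st,ce=cv2.connectedComponentsWithStats(m.astype(np.uint8))
for i in range(1,k):
    if st[i,4]<150: continue
    q=P[l==i]; t=q[q[:,2]>np.percentile(q[:,2],90)-.004]; r=cv2.minAreaRect((t[:,:2]*1000).astype(np.float32)); print(ce[i].round(0),st[i,4],"ztop",np.percentile(q[:,2],[10,90]).round(4),r)
s=camera("scene"); cv2.imwrite("pics/s20.png",s["img"][:,:,::-1]); show(get_obs())
```

```text
[327.  12.] 641 ztop [0.1268 0.139 ] ((471.3310546875, -280.6018981933594), (15.905533790588379, 15.865904808044434), 2.2584707736968994)
[321. 128.] 3278 ztop [0.1515 0.1542] ((548.2794799804688, -305.5756530761719), (15.614176750183105, 98.29755401611328), 74.73300170898438)
[ 31. 198.] 3842 ztop [0.1026 0.1267] ((549.09912109375, -550.0059814453125), (80.54296875, 3.505831241607666), 2.6651034355163574)
t40.92 p [ 0.5916 -0.3173  0.2533] yaw 165.12 z [-1.e-03  7.e-04 -1.e+00] F [0.3  0.57 0.19] M [ 0.026 -0.024 -0.002] w 0.0851 q [-0.612  0.512  0.398  1.458  0.    -0.352]
```

View pics/w20.png

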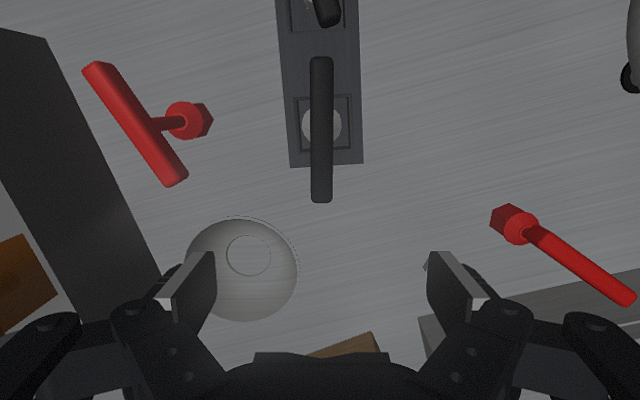

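View pics/s20.png

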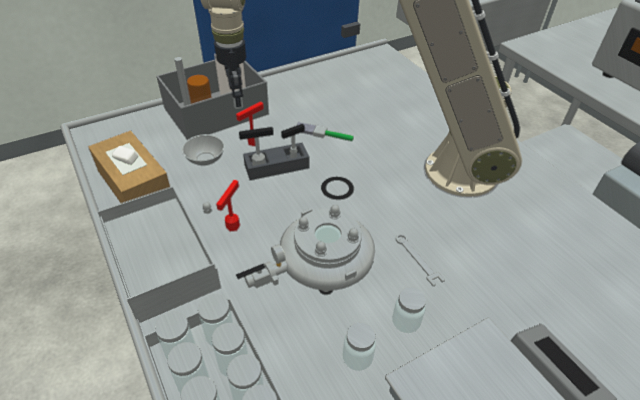

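The wrench is upright, with its handle 2.5 mm from the start position, and everything else is where it was. Handing in.

```bash
python3 -c "
from station import *
print(hand_in())"
```

```text
the job is handed in; nothing more can be done
None
```

I tightened all four nuts to their stops with the larger black wrench and stood it back in its own pocket. It was handed in at about 41 s; no verdict is reported.

- **Order:** nut names are mine, since the images don't show which is nut 1 to 4. The opposite pairs were A–D and B–C. The first pass went A, D, B, C with roughly 26–30° of turn on each. The second pass went A, D, B, C to the stop.
- **Stops on A, C and D:** these showed clear stop torques of 0.7–1.0 N m, against about 0.26 N m while turning. D looked the least certain, so I put the wrench back on it and felt the stop again at 1.0 N m.
- **Stop on B:** this one disagreed. Its torque stayed below about 0.45 N m, I turned past the stop, and the socket began to ride up before I backed off. I accepted B on the picture of its flats, which shows 67–69° turned in total (about 1.17–1.2 rad).
- **Flats on the others:** A, C and D measured about 62–64° turned. On that alone they are at or just under the 1.10 rad limit until their unknown starting angle (0–0.12 rad) is added. For these three I relied on the stop torque.
- **Wrench and surroundings:** the wrench stands upright with its handle about 2.5 mm from where it started. The last scene picture shows nothing else moved and the gripper clear of everything. The force readings gave no sign of touching the glass or of the fingers touching the tank.

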